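# Set up the form counter

## Robot

A 6-joint arm with a two-finger parallel gripper is mounted at the origin on the work surface. World frame = base frame: x ahead of the robot, y to its left, z up, the work surface at z = 0. Lengths are in m, angles in rad, forces in N, time in s.
With the tool pointing down it reaches from about 0.375 to 0.925 m from the base axis. Payload 5.7 kg.
Tool frame: the origin (TCP) lies on the centre line of the jaws, within the pads' length; the fingertips stand 8 mm ahead of it and the grasp point (between the pads) lies 11 mm behind it (robot.tip_reach is the distance from the TCP to the fingertips, in m); z points along the fingers, y is the line along which they close (so a half turn about z gives the same grasp; the last joint's range is limited). The gripper opens to 88 mm and grips with 3 to 60 N. Pads are 20 mm wide; open, the fingers measure 115 mm over their backs; the gripper's body (75 mm by 178 mm) begins 61 mm behind the grasp point.
Start: joints at [-1.218, 0.359, 1.51, -0, 1.272, -0.115], TCP at [0.271, -0.536, 0.231] pointing down, gripper open.
Joint ranges: [-2.97, 2.97], [-1.01, 2.36], [0.21, 2.38], [-0.96, 4.11], [0.2, 2.71], [-2.98, 2.98]. Speed limits (rad/s): [2.39, 2.39, 3.14, 3.14, 3.14, 3.14].

## Interface

Orientations are given as [roll, pitch, yaw] about the fixed x, y, z axes, in that order (R = Rz(yaw) Ry(pitch) Rx(roll)).
In Python, from bench import robot, camera, camera_params, nets gives the robot as it stands.
- The arm moves only by the tool play_rows, never from a script. Its argument "deltas" is a list of rows, each an object of numbers: "dx", "dy", "dz": the shift along the tool's x, y, z in cm; "rx", "ry", "rz": the turn, a rotation vector about the tool's x, y, z in degrees; "gripper": the finger opening in cm, from 0 to 8.78. A call has 1 to 12 rows; each row shifts and turns the commanded pose from where the row before left it, along the tool's axes as they then stand; what a row does not reach is not made up. A row lasts 1/10 s, in which the tool goes at most 50 mm and 8.59 degrees, less where a joint would pass 70% of its speed; a pose out of reach is approached as far as the arm can. A call with a gripper value outside its range is refused whole. The fingers move at their own pace and stop on an object; "grip_force" is the grip in N (left out, the last holds). Time passes only in rows, so rows that do not move let the fingers close. It gives the time, the measured TCP pose, the force, the opening and the grip force at its end, in the units of the state.
- robot.state(): the state, without advancing time (a new reading comes with each control period).
- camera(name): name is "scene" or "top" or "wrist"; returns the picture (420x560x3 uint8, red, green, blue); there is no depth.
- camera_params(name): a dict with "fx", "fy", "cx", "cy" (pixels), "dist" ([k1, k2, p1, p2, k3] as OpenCV has them; the pictures are not rectified), "rvec" (rotation vector, rad) and "tvec" (3), from world to camera coordinates, as OpenCV has them. Camera axes: x right, y down, z forward; pixel columns grow to the right and rows downward; lengths in m; the calibration is good to about 2 mm. A picture is of the moment at which its call begins: read the wrist's pose just before it. camera_params takes no time and is no camera call; for the wrist camera it gives the pose at the moment of the call.
- robot.close_job(): hands the job in; it is judged then, once.
Trained networks look in the newest picture that a camera, given by its name, has taken for a name from the list of things; names that differ only in an ending like _2 or _b are one class to them, and where a whole thing is asked for, a point or a joint stands for the part that bears it (a point fixed in the world has none). Each returns a list of dicts, best first, with "confidence" (0 to 1); they miss things now and then, are a little off and sometimes report something else, mostly with a low value. They report only what shows in the picture. A call takes as long as a camera call. They do not tell look-alikes from the thing itself.
- nets.recognise(camera, target): "box" ([left, top, width, height] in pixels, round what is visible of it).
- nets.silhouettes(camera, target): "mask" (420x560 bool, what is visible of it) and "box" ([left, top, width, height] in pixels, round what is visible of it).
- nets.tip_of(camera, target): "at" ([column, row] in pixels: a listed point, or the origin of a listed thing).
The state is a dict: "t": time; "joint_pos": joint angles; "qd": joint speeds; "tau": joint torques, N m; "eef_pos": TCP position; "tcp_rot": TCP orientation; "wrist_force": force on the tool from outside, world axes, zero at the start; "wrist_torque": the same for the moment, N m; "finger_gap": opening from 0.0 (shut) to 1.0 (fully open); "grasp_force": force on a finger pad.
Only numpy, scipy, OpenCV 4.12 (cv2) and the standard library are available. Lean on these libraries where they do the work, as an engineer would, in place of code of your own. Each camera call takes 0.05 s, during which the arm holds its last target. There are 200 camera calls.

## Task

On the blue mat, set the red ink pad centred on the left white cross and the stapler centred on the right cross, both lying square to the mat with their long sides running front to back, and stand the wooden stamp upright on top of the ink pad, in the middle of its lid. On the green mat, set the yellow note block centred on the front cross with its long side parallel to the orange edge, and the clip cup upright on the cross behind it. Each mat's front is its orange edge, left and right are as seen by a person sitting at that edge, and the white eraser stays where it is.

Things in the scene. Friction and masses are not known exactly. Their poses are not given: they have to be found in the camera images.
- blue_mat: Blue mat, fixed, 160 mm front to back (x) by 200 mm wide (y), 3 mm thick. Front: the edge with the 16 mm orange stripe, at -x; x points from stripe to back, y to the left of a person sitting at the stripe. Two white crosses, 80 mm across, lines along x and y: the left one at (x 10, y +50) mm, the right one at (x 10, y -55) mm. Origin: centre of its underside, on the table.
- green_mat: Green mat, fixed, 210 mm front to back (x) by 120 mm wide (y), 3 mm thick. Front: the short edge with the 16 mm orange stripe, at -x; x points from stripe to back, y to the left of a person sitting at the stripe. Two white crosses, 80 mm across, lines along x and y: the front one at (x -45, y 0) mm, the back one at (x +60, y 0) mm. Origin: centre of its underside, on the table.
- ink_pad: Closed ink pad, a flat box with black base and red lid, 90 mm long (its x) by 60 mm wide (its y) by 20 mm high, about 90 g; flat lid. Both ways round are alike. Origin: centre of its underside.
- stamp: Wooden rubber stamp standing upright: foot 56 mm (its x) by 26 mm (its y) by 16 mm high, above it an upright round handle, 26 mm in diameter from 26 to 56 mm above the underside; 60 mm high in all, about 50 g. Origin: centre of its underside, on the handle's axis.
- note_block: Yellow block of notes, 76 mm long (its x) by 51 mm wide (its y) by 25 mm high, about 80 g, rigid. Origin: centre of its underside.
- clip_cup: White round cup with paper clips fixed in it, straight sides, 60 mm in diameter and 40 mm high, wall 3 mm, about 90 g. Origin: centre of its underside.
- stapler: Black stapler with a steel base, upright, 115 mm long (its x) by 32 mm wide (its y) by 42 mm high, with flat sides, about 180 g. Origin: centre of its underside.
- eraser: Bystander: white eraser in a brown sleeve, 42 by 20 by 12 mm, loose. Origin: centre of its underside.
There are look-alikes about, which are no part of the job. Of the things that look like the note_block, the larger one is meant. Leave any turquoise look-alike of the stapler alone.

How it is judged:
By the outcome, as a careful person would: the job done as asked, in the order asked, and still so for the second after the job is handed in, with the robot touching nothing.
It also fails if it takes over 128 s, if anything falls off the work surface, if the arm or the gripper's body presses on something with over 40 N, if the wrist force passes 120 N, or if a joint passes its speed limit or range.

## Working session

There is one attempt and no reset: what is moved stays moved. The work goes in short steps, Python scripts to look and compute and a tool call to move; the robot and the scene stay as the last step left them, time stands still between calls to the robot, and variables do not carry over. Pictures are saved under pics/ and viewed, at most 14 in all, crops included, and the job is handed in when it is done.

Besides the shell and the picture viewer there is one more tool, called after "Request:" by a JSON object that holds its "api" and its "payload", one argument or row to a line. play_rows: Moves the arm, as the interface text tells. Its arguments: {"type":"object","properties":{"deltas":{"type":"array","items":{"type":"object","properties":{"dx":{"type":"number"},"dy":{"type":"number"},"dz":{"type":"number"},"rx":{"type":"number"},"ry":{"type":"number"},"rz":{"type":"number"},"gripper":{"type":"number"}}}},"grip_force":{"type":"number"}},"required":["deltas"]}

```bash
ls; mkdir -p pics
python3 - <<'E'
from bench import robot,camera,camera_params
import cv2
print(robot.state())
for n in("top","scene"):
    cv2.imwrite(f"pics/{n}0.png",camera(n)[:,:,::-1]); print(n,camera_params(n))
E
```

```text
pics
{'t': 0.0, 'joint_pos': array([-1.21810323e+00,  3.59503595e-01,  1.51140970e+00, -1.77206324e-05,
        1.27251731e+00, -1.15101316e-01]), 'qd': array([ 0.0003795 , -0.00215301,  0.00052069,  0.00017443, -0.00073495,
       -0.00093846]), 'tau': array([ 3.38025260e-03, -5.15368438e+01, -2.70725030e+01,  6.78884983e-02,
        3.49541078e-02, -1.58804773e-04]), 'eef_pos': array([ 0.27030385, -0.53490949,  0.22981908]), 'tcp_rot': array([-3.13976492e+00, -1.94267540e-04,  4.67799454e-01]), 'wrist_force': array([ 0.37670628, -0.66577022,  0.05719173]), 'wrist_torque': array([-0.00133317,  0.02408942,  0.01830455]), 'grasp_force': 0.0, 'finger_gap': 1.0007912767030618}
top {'fx': 385.69694916321725, 'fy': 385.69694916321725, 'cx': 291.5164358169666, 'cy': 210.6601487895413, 'dist': array([0.03214115, 0.        , 0.        , 0.        , 0.        ]), 'rvec': array([ 2.14475875, -2.18814567,  0.09172749]), 'tvec': array([0.01850051, 0.48393542, 0.87828579])}
scene {'fx': 395.26475897928384, 'fy': 395.26475897928384, 'cx': 282.77195145311197, 'cy': 205.26730882709148, 'dist': array([-0.05565655,  0.        ,  0.        ,  0.        ,  0.        ]), 'rvec': array([ 1.91034348,  1.33418215, -0.65626006]), 'tvec': array([-0.1558641 , -0.25162373,  1.48067075])}
```

View pics/top0.png

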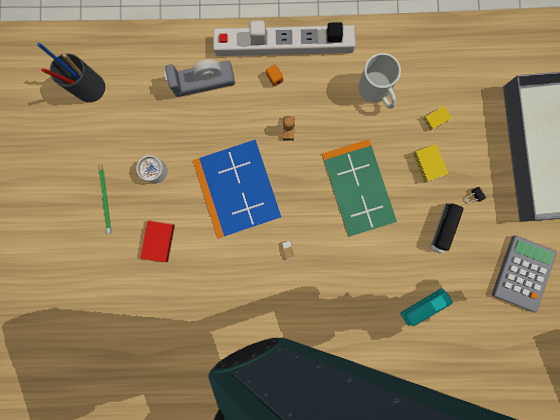

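View pics/scene0.png

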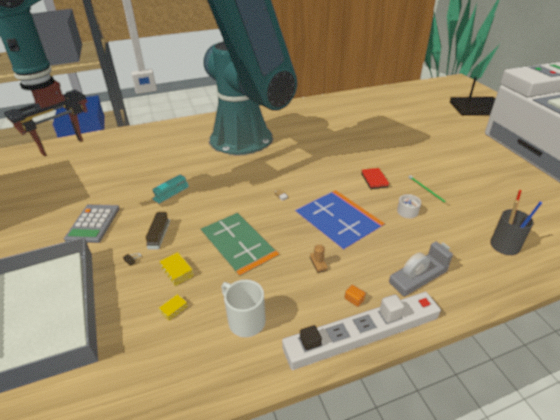

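The top view shows: ink pad (157,242), cup (151,169), stamp (288,127), the larger note block (431,163) and the black stapler (447,228). The eraser is at (288,249). The blue mat's stripe is on the image left, so its left cross is the upper one (235,168). The green mat's stripe is at the top, so its front cross is (353,169). The scene view shows the same things standing free on the table.

```bash
cat > h.py <<'E'
import numpy as np, cv2
from scipy.optimize import minimize
from bench import robot,camera,camera_params,nets
def box(l,w,z0,z1): return np.array([[sx*l/2,sy*w/2,z] for sx in(-1,1) for sy in(-1,1) for z in(z0,z1)])/1e3
def cyl(d,z0,z1):
    a=np.linspace(0,2*np.pi,40); return np.array([[d/2*np.cos(t),d/2*np.sin(t),z] for t in a for z in(z0,z1)])/1e3
M={'blue_mat':[box(160,200,0,3)],'green_mat':[box(210,120,0,3)],'ink_pad':[box(90,60,0,20)],
'stamp':[box(56,26,0,16),cyl(26,26,56),cyl(14,16,60)],'note_block':[box(76,51,0,25)],'clip_cup':[cyl(60,0,40)],
'stapler':[box(115,32,0,42)],'eraser':[box(42,20,0,12)]}
def proj(P,c): return cv2.projectPoints(P.reshape(-1,3),c['rvec'],c['tvec'],np.array([[c['fx'],0,c['cx']],[0,c['fy'],c['cy']],[0,0,1.]]),c['dist'])[0].reshape(-1,2)
def xf(P,x,y,z,yaw):
    R=np.array([[np.cos(yaw),-np.sin(yaw),0],[np.sin(yaw),np.cos(yaw),0],[0,0,1]]); return P@R.T+[x,y,z]
S=4
def raster(name,p,c,win):
    l,t,w,h=win; im=np.zeros((h*S,w*S),np.uint8)
    for P in M[name]:
        u=proj(xf(P,*p),c); h_=cv2.convexHull(((u-[l,t]+.5)*S-.5).astype(np.float32))
        cv2.fillConvexPoly(im,np.round(h_*16).astype(np.int32),1,shift=4)
    return cv2.resize(im.astype(np.float32),(w,h),interpolation=cv2.INTER_AREA)
def ray(uv,c,z):
    K=np.array([[c['fx'],0,c['cx']],[0,c['fy'],c['cy']],[0,0,1.]])
    n=cv2.undistortPoints(np.array([[uv]],float),K,c['dist'])[0,0]
    R=cv2.Rodrigues(c['rvec'])[0]; o=-R.T@np.ravel(c['tvec']); d=R.T@[n[0],n[1],1]; return (o+d*(z-o[2])/d[2])[:2]
def mask(cam,name,near=None,img=None):
    r=nets.silhouettes(cam,name); r=[q for q in r if q['confidence']>.3]
    if near is not None: r=sorted(r,key=lambda q:np.hypot(q['box'][0]+q['box'][2]/2-near[0],q['box'][1]+q['box'][3]/2-near[1]))
    return r[0]['mask'] if r else None
def fit(name,views,p0,free=(0,1,3)):
    """views: list of (mask,params); p0=[x,y,z,yaw]"""
    wins=[]
    for m,c in views:
        x,y,w,h=cv2.boundingRect(m.astype(np.uint8)); a=25
        l,t=max(0,x-a),max(0,y-a); wins.append((l,t,min(560,x+w+a)-l,min(420,y+h+a)-t))
    free=list(free)
    def cost(q,full=False):
        p=np.array(p0,float); p[free]=q; e=[]
        for (m,c),(l,t,w,h) in zip(views,wins):
            r=raster(name,p,c,(l,t,w,h)); e.append(np.abs(r-m[t:t+h,l:l+w]).sum()/m.sum())
        return e if full else sum(e)
    best=None
    yaws=[p0[3]+k for k in np.linspace(-1.4,1.4,7)] if 3 in free and name not in('clip_cup',) and len(p0)==4 else [p0[3]]
    for yw in yaws:
        q0=np.array(p0,float); q0[3]=yw; q0=q0[free]
        st=np.array([.01,.01,.005,.15])[free]
        s=minimize(cost,q0,method='Nelder-Mead',options=dict(initial_simplex=np.vstack([q0]+[q0+np.eye(len(free))[i]*st[i] for i in range(len(free))]),xatol=1e-4,fatol=1e-4,maxiter=250))
        if best is None or s.fun<best.fun: best=s
    p=np.array(p0,float); p[free]=best.x
    return p,cost(best.x,True)
E
cat > m1.py <<'E'
from h import *
pt={'blue_mat':(237,188),'green_mat':(360,188),'ink_pad':(157,242),'clip_cup':(151,169),'stamp':(288,127),'note_block':(431,163),'stapler':(447,228),'eraser':(288,249)}
ct,cs=camera_params('top'),camera_params('scene'); camera('top'); mt={n:mask('top',n,p) for n,p in pt.items()}
camera('scene'); 
np.set_printoptions(precision=4,suppress=True)
for n,p in pt.items():
    if mt[n] is None: print(n,'missed'); continue
    xy=ray(p,ct,.01); u=proj(np.array([*xy,.01]),cs)[0]
    ms=mask('scene',n,u)
    a,e=fit(n,[(mt[n],ct)],[*xy,0,0.]); print(n,'top',a,e)
    if ms is not None:
        b,e=fit(n,[(ms,cs)],list(a),(0,1)); print('   scene',b,e)
        d,e=fit(n,[(mt[n],ct),(ms,cs)],list(a),(0,1,2)); print('   both z',d,e)
wc=camera_params('wrist'); R=cv2.Rodrigues(wc['rvec'])[0]; print('wristcam',-R.T@wc['tvec'],R,wc['fx'],wc['cx'],wc['cy'],robot.state()['t'])
E
time python3 m1.py
```

```text
blue_mat top [ 0.5439  0.1405  0.     -1.2622] [np.float64(0.017078620941262314)]
   scene [ 0.5419  0.1392  0.     -1.2622] [np.float64(0.03194549226706903)]
   both z [ 0.5435  0.1398  0.0008 -1.2622] [np.float64(0.01988325428675666), np.float64(0.03720294228592984)]
green_mat top [ 0.5407 -0.1529  0.      0.2815] [np.float64(0.02822263429984266)]
   scene [ 0.5371 -0.1549  0.      0.2815] [np.float64(0.025762432012432012)]
   both z [ 0.5399 -0.1542  0.0012  0.2815] [np.float64(0.037185322544392), np.float64(0.03428515928515929)]
ink_pad top [ 0.4226  0.3275  0.     -0.1648] [np.float64(0.08879352030947775)]
   scene [ 0.419   0.3226  0.     -0.1648] [np.float64(0.05315934065934066)]
   both z [ 0.421   0.3236  0.0005 -0.1648] [np.float64(0.15365087040618955), np.float64(0.07967032967032966)]
clip_cup top [0.5904 0.3374 0.     0.0629] [np.float64(0.05731523378582202)]
   scene [0.588  0.3369 0.     0.0629] [np.float64(0.1721875)]
   both z [0.5894 0.3368 0.0013 0.0629] [np.float64(0.060520361990950226), np.float64(0.18109375)]
stamp top [0.6885 0.0125 0.     3.0636] [np.float64(0.
[... 501 characters left out ...]
   0.     -0.3792] [np.float64(0.1123076923076923)]
   scene [ 0.4355 -0.3481  0.     -0.3792] [np.float64(0.1461982484076433)]
   both z [ 0.4376 -0.3484 -0.001  -0.3792] [np.float64(0.11115384615384616), np.float64(0.14888535031847133)]
eraser top [0.393  0.0187 0.     0.261 ] [np.float64(0.11928353658536585)]
   scene [0.3898 0.0169 0.     0.261 ] [np.float64(0.4375)]
   both z [ 0.3929  0.0182 -0.001   0.261 ] [np.float64(0.12576219512195122), np.float64(0.4392857142857143)]
wristcam [ 0.3324 -0.503   0.3853] [[ 0.4516 -0.8922 -0.001 ]
 [-0.8627 -0.437   0.2546]
 [-0.2276 -0.1141 -0.967 ]] 361.7692324433927 281.7135376603608 209.9538388732171 1.0
real	0m12.688s
user	0m7.555s
sys	0m0.315s
```

Request:
{"api": "play_rows", "payload": {
  "deltas": [
    {"dx":4.7,"dy":-1.4},
    {"dx":4.7,"dy":-1.4},
    {"dx":4.7,"dy":-1.4},
    {"dx":4.7,"dy":-1.4},
    {"dx":4.7,"dy":-1.4},
    {"dx":4.7,"dy":-1.4},
    {"dx":4.7,"dy":-1.4},
    {},
    {}
  ]
}}

```text
invalid input at $.deltas[0]: expected keys dx, dy, dz, rx, ry, rz, gripper
```

```bash
cat > m2.py <<'E'
import sys
from h import *
np.set_printoptions(precision=4,suppress=True)
G={'blue_mat':[.543,.140,0,-1.262],'green_mat':[.540,-.154,0,.2815],'ink_pad':[.421,.325,0,-.165],'clip_cup':[.589,.337,0,0],'stamp':[.687,.012,0,3.06],'note_block':[.590,-.322,0,.35],'stapler':[.437,-.348,0,-.379],'eraser':[.392,.018,0,.26]}
def look(names,save=None):
    s=robot.state(); c=camera_params('wrist'); im=camera('wrist'); out={}
    if save: cv2.imwrite(f'pics/{save}.png',im[:,:,::-1])
    print('tcp',s['eef_pos'],s['tcp_rot'],'t',s['t'])
    for n in names:
        m=mask('wrist',n,proj(np.array(G[n][:3])+[0,0,.01],c)[0])
        if m is None: print(n,'none'); continue
        g=list(G[n]); ys=[]
        p,e=fit(n,[(m,c)],g); 
        x,y,w,h=cv2.boundingRect(m.astype(np.uint8))
        print(n,p,e,'edge' if x<2 or y<2 or x+w>558 or y+h>418 else ''); out[n]=(m,c,p)
    return out
if __name__=='__main__': look(sys.argv[2:],sys.argv[1])
E
python3 m2.py w1 stapler note_block green_mat
```

```text
tcp [ 0.2706 -0.5355  0.2306] [-3.1415 -0.      0.4678] t 1.0
stapler none
note_block none
green_mat none
```

View pics/w1.png

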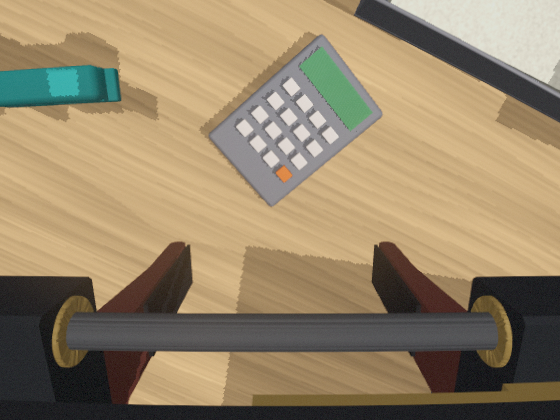

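The wrist view shows the calculator ahead and the fingers covering the lower half, so targets must lie ahead of the tool.

Request:
{"api": "play_rows", "payload": {
  "deltas": [
    {"dx":0,"dy":0,"dz":-3.2,"rx":0,"ry":0,"rz":6.7,"gripper":8.78},
    {"dx":0,"dy":0,"dz":-3.2,"rx":0,"ry":0,"rz":6.7,"gripper":8.78},
    {"dx":0,"dy":0,"dz":-3.2,"rx":0,"ry":0,"rz":6.7,"gripper":8.78},
    {"dx":0,"dy":0,"dz":-3.2,"rx":0,"ry":0,"rz":6.7,"gripper":8.78},
    {"dx":1.9,"dy":-4.1,"dz":0,"rx":0,"ry":0,"rz":0,"gripper":8.78},
    {"dx":1.9,"dy":-4.1,"dz":0,"rx":0,"ry":0,"rz":0,"gripper":8.78},
    {"dx":1.9,"dy":-4.1,"dz":0,"rx":0,"ry":0,"rz":0,"gripper":8.78},
    {"dx":1.9,"dy":-4.1,"dz":0,"rx":0,"ry":0,"rz":0,"gripper":8.78},
    {"dx":1.9,"dy":-4.1,"dz":0,"rx":0,"ry":0,"rz":0,"gripper":8.78},
    {"dx":1.9,"dy":-4.1,"dz":0,"rx":0,"ry":0,"rz":0,"gripper":8.78},
    {"dx":1.9,"dy":-4.1,"dz":0,"rx":0,"ry":0,"rz":0,"gripper":8.78},
    {"dx":0,"dy":0,"dz":0,"rx":0,"ry":0,"rz":0,"gripper":8.78}
  ]
}}

```text
t: 2.4
eef_pos: [0.4049, -0.2439, 0.3589]
tcp_rot: [-3.14, -0.001, 0.005]
wrist_force: [-0.9, -0.3, -0.4]
finger_gap: 0.998
grasp_force: 0.0
```

```bash
python3 m2.py w2 stapler note_block green_mat
```

```text
tcp [ 0.4049 -0.2439  0.3589] [-3.1396 -0.0012  0.0054] t 2.4
stapler [ 0.435  -0.3445  0.     -0.3865] [np.float64(0.14433097123801583)] 
note_block none
green_mat [ 0.5388 -0.1502  0.      0.2818] [np.float64(0.013085922662007142)] edge
```

View pics/w2.png

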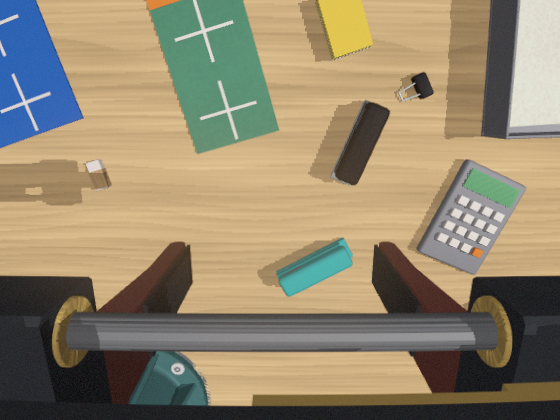

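The wrist view shows the stapler at (361,143), the green mat's crosses at (205,30) and (229,109), part of the blue mat on the left and the note block cut off at the top.

Request:
{"api": "play_rows", "payload": {
  "deltas": [
    {"dx":2,"dy":-4,"dz":0,"rx":0,"ry":0,"rz":0,"gripper":8.78},
    {"dx":2,"dy":-4,"dz":0,"rx":0,"ry":0,"rz":0,"gripper":8.78},
    {"dx":2,"dy":-4,"dz":0,"rx":0,"ry":0,"rz":0,"gripper":8.78},
    {"dx":2,"dy":-4,"dz":0,"rx":0,"ry":0,"rz":0,"gripper":8.78},
    {"dx":0,"dy":0,"dz":0,"rx":0,"ry":0,"rz":0,"gripper":8.78},
    {"dx":0,"dy":0,"dz":0,"rx":0,"ry":0,"rz":0,"gripper":8.78}
  ]
}}

```text
t: 3.2
eef_pos: [0.4836, -0.0894, 0.3584]
tcp_rot: [3.141, 0.001, 0.001]
wrist_force: [-0.0, 0.1, -0.3]
finger_gap: 1.003
grasp_force: 0.0
```

```bash
python3 m2.py w3 blue_mat green_mat note_block stamp
```

```text
tcp [ 0.4836 -0.0894  0.3584] [3.1409 0.0008 0.0005] t 3.2
blue_mat [ 0.542   0.1432  0.     -1.2629] [np.float64(0.012913008660576581)] 
green_mat [ 0.5387 -0.1507  0.      0.2846] [np.float64(0.014014424850586587)] 
note_block [ 0.5906 -0.3187  0.      0.3126] [np.float64(0.04852642276422764)] 
stamp [0.6855 0.0143 0.     3.115 ] [np.float64(0.03425925925925926)] edge
```

View pics/w3.png

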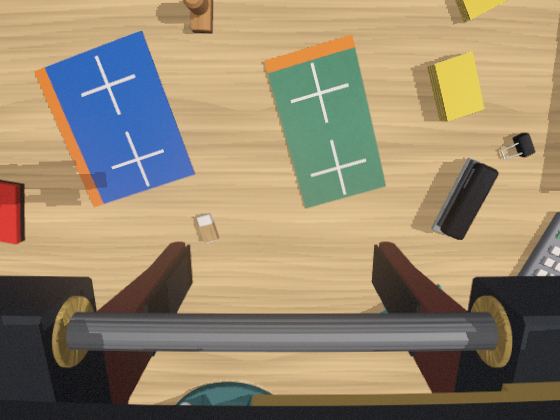

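The wrist view shows both mats whole. The blue crosses are at (108,85) left and (138,159) right; the green ones are at (320,93) front and (338,167) back. The ink pad is cut off at the left edge, and the note block is at (457,87).

Request:
{"api": "play_rows", "payload": {
  "deltas": [
    {"dx":0,"dy":-4.5,"dz":0,"rx":0,"ry":0,"rz":0,"gripper":8.78},
    {"dx":0,"dy":-4.5,"dz":0,"rx":0,"ry":0,"rz":0,"gripper":8.78},
    {"dx":0,"dy":-4.5,"dz":0,"rx":0,"ry":0,"rz":0,"gripper":8.78},
    {"dx":0,"dy":-4.5,"dz":0,"rx":0,"ry":0,"rz":0,"gripper":8.78},
    {"dx":0,"dy":-4.5,"dz":0,"rx":0,"ry":0,"rz":0,"gripper":8.78},
    {"dx":0,"dy":-4.5,"dz":0,"rx":0,"ry":0,"rz":0,"gripper":8.78},
    {"dx":0,"dy":-4.5,"dz":0,"rx":0,"ry":0,"rz":0,"gripper":8.78},
    {"dx":0,"dy":-4.5,"dz":0,"rx":0,"ry":0,"rz":0,"gripper":8.78},
    {"dx":0,"dy":-4.5,"dz":0,"rx":0,"ry":0,"rz":0,"gripper":8.78},
    {"dx":0,"dy":0,"dz":0.8,"rx":0,"ry":0,"rz":-8.5,"gripper":8.78},
    {"dx":0,"dy":0,"dz":0.8,"rx":0,"ry":0,"rz":-8.5,"gripper":8.78},
    {"dx":0,"dy":0,"dz":0.8,"rx":0,"ry":0,"rz":-8.5,"gripper":8.78}
  ]
}}

```text
t: 4.65
eef_pos: [0.484, 0.316, 0.3343]
tcp_rot: [3.141, 0.0, 0.451]
wrist_force: [-0.5, 0.1, -0.0]
finger_gap: 1.0
grasp_force: 0.0
```

Request:
{"api": "play_rows", "payload": {
  "deltas": [
    {"dx":0,"dy":0,"dz":0.8,"rx":0,"ry":0,"rz":-8.5,"gripper":8.78},
    {"dx":0,"dy":0,"dz":0.8,"rx":0,"ry":0,"rz":-8.5,"gripper":8.78},
    {"dx":0,"dy":0,"dz":0.8,"rx":0,"ry":0,"rz":-8.5,"gripper":8.78},
    {"dx":0,"dy":0,"dz":0.8,"rx":0,"ry":0,"rz":-8.5,"gripper":8.78},
    {"dx":0,"dy":0,"dz":0.8,"rx":0,"ry":0,"rz":-8.5,"gripper":8.78},
    {"dx":0,"dy":0,"dz":0.8,"rx":0,"ry":0,"rz":-8.5,"gripper":8.78},
    {"dx":0,"dy":0,"dz":0.8,"rx":0,"ry":0,"rz":-8.5,"gripper":8.78},
    {"dx":0,"dy":0,"dz":0.8,"rx":0,"ry":0,"rz":-8.5,"gripper":8.78},
    {"dx":0,"dy":0,"dz":0.8,"rx":0,"ry":0,"rz":-8.5,"gripper":8.78},
    {"dx":0,"dy":0,"dz":0.8,"rx":0,"ry":0,"rz":-8.5,"gripper":8.78},
    {"dx":0,"dy":0,"dz":0.8,"rx":0,"ry":0,"rz":-8.5,"gripper":8.78},
    {"dx":0,"dy":0,"dz":0.8,"rx":0,"ry":0,"rz":-8.5,"gripper":8.78}
  ]
}}

```text
t: 5.85
eef_pos: [0.4842, 0.3153, 0.2385]
tcp_rot: [3.141, 0.0, 2.23]
wrist_force: [0.8, -0.5, -0.1]
finger_gap: 0.994
grasp_force: 0.0
```

Request:
{"api": "play_rows", "payload": {
  "deltas": [
    {"dx":0,"dy":0,"dz":0.8,"rx":0,"ry":0,"rz":-8.5,"gripper":8.78},
    {"dx":0,"dy":0,"dz":0.8,"rx":0,"ry":0,"rz":-8.5,"gripper":8.78},
    {"dx":0,"dy":0,"dz":0.8,"rx":0,"ry":0,"rz":-8.5,"gripper":8.78},
    {"dx":0,"dy":0,"dz":0.8,"rx":0,"ry":0,"rz":-8.5,"gripper":8.78},
    {"dx":0,"dy":0,"dz":0.8,"rx":0,"ry":0,"rz":-8.5,"gripper":8.78},
    {"dx":0,"dy":0,"dz":0,"rx":0,"ry":0,"rz":0,"gripper":8.78},
    {"dx":0,"dy":0,"dz":0,"rx":0,"ry":0,"rz":0,"gripper":8.78}
  ]
}}

```text
t: 6.55
eef_pos: [0.4839, 0.3158, 0.1988]
tcp_rot: [-3.142, -0.0, 2.962]
wrist_force: [0.1, -0.9, 0.2]
finger_gap: 1.001
grasp_force: 0.0
```

```bash
cat >> h.py <<'E'
def go(x,y,z,yaw,s=None):
    s=s or robot.state(); a=s['tcp_rot'][2]; d=np.array([x,y,z])-s['eef_pos']
    w=lambda t:(t+np.pi)%(2*np.pi)-np.pi
    for nm,t in(('at yaw now',a),('at target yaw',yaw)): print(nm,'dx %.2f dy %.2f dz %.2f cm'%(100*(d[0]*np.cos(t)+d[1]*np.sin(t)),100*(d[0]*np.sin(t)-d[1]*np.cos(t)),-100*d[2]),'rz %.1f'%-np.degrees(w(yaw-a)),'tilt',np.round(np.degrees([w(s['tcp_rot'][0]-np.pi),s['tcp_rot'][1]]),2))
E
cat > pick.py <<'E'
# pick.py name grasp_z yaw_offset : look and print the move to it
import sys
from m2 import *
n,z,off=sys.argv[1],float(sys.argv[2]),float(sys.argv[3])
o=look([n],'p_'+n)
if o: p=o[n][2]; go(p[0],p[1],z,p[3]+off); print('q',robot.state()['joint_pos'])
E
python3 pick.py ink_pad 0.012 3.1416
```

```text
tcp [0.4839 0.3158 0.1988] [-3.1415 -0.0001  2.9619] t 6.55
ink_pad [ 0.4184  0.3281  0.     -0.1779] [np.float64(0.02015508139023317)] 
at yaw now dx 6.67 dy 0.00 dz 18.72 cm rz -0.0 tilt [-0.03  0.04]
at target yaw dx 6.67 dy 0.01 dz 18.72 cm rz -0.0 tilt [-0.03  0.04]
q [ 0.4592  0.3573  1.5973  0.0001  1.186  -0.9335]
```

Request:
{"api": "play_rows", "payload": {
  "deltas": [
    {"dx":3.35,"dy":0,"dz":0,"rx":0,"ry":0,"rz":0,"gripper":8.78},
    {"dx":3.35,"dy":0,"dz":3.5,"rx":0,"ry":0,"rz":0,"gripper":8.78},
    {"dx":0,"dy":0,"dz":4,"rx":0,"ry":0,"rz":0,"gripper":8.78},
    {"dx":0,"dy":0,"dz":4,"rx":0,"ry":0,"rz":0,"gripper":8.78},
    {"dx":0,"dy":0,"dz":4,"rx":0,"ry":0,"rz":0,"gripper":8.78},
    {"dx":0,"dy":0,"dz":2,"rx":0,"ry":0,"rz":0,"gripper":8.78},
    {"dx":0,"dy":0,"dz":1.2,"rx":0,"ry":0,"rz":0,"gripper":8.78},
    {"dx":0,"dy":0,"dz":0,"rx":0,"ry":0,"rz":0,"gripper":8.78},
    {"dx":0,"dy":0,"dz":0,"rx":0,"ry":0,"rz":0,"gripper":6.5},
    {"dx":0,"dy":0,"dz":0,"rx":0,"ry":0,"rz":0,"gripper":4},
    {"dx":0,"dy":0,"dz":0,"rx":0,"ry":0,"rz":0,"gripper":4},
    {"dx":0,"dy":0,"dz":0,"rx":0,"ry":0,"rz":0,"gripper":4}
  ],
  "grip_force": 20
}}

```text
t: 7.85
eef_pos: [0.4181, 0.3284, 0.0126]
tcp_rot: [3.141, 0.001, 2.967]
wrist_force: [0.7, 0.5, 7.1]
finger_gap: 0.681
grasp_force: 20.0
```

Request:
{"api": "play_rows", "payload": {
  "deltas": [
    {"dx":0,"dy":0,"dz":0,"rx":0,"ry":0,"rz":0,"gripper":4},
    {"dx":0,"dy":0,"dz":-1,"rx":0,"ry":0,"rz":0,"gripper":4},
    {"dx":0,"dy":0,"dz":-3,"rx":0,"ry":0,"rz":8,"gripper":4},
    {"dx":0,"dy":0,"dz":-4,"rx":0,"ry":0,"rz":8,"gripper":4},
    {"dx":0,"dy":0,"dz":-4,"rx":0,"ry":0,"rz":8,"gripper":4},
    {"dx":0,"dy":0,"dz":-4,"rx":0,"ry":0,"rz":8,"gripper":4},
    {"dx":0,"dy":0,"dz":0,"rx":0,"ry":0,"rz":8,"gripper":4},
    {"dx":0,"dy":0,"dz":0,"rx":0,"ry":0,"rz":8,"gripper":4},
    {"dx":0,"dy":0,"dz":0,"rx":0,"ry":0,"rz":8,"gripper":4},
    {"dx":0,"dy":0,"dz":0,"rx":0,"ry":0,"rz":6,"gripper":4},
    {"dx":0,"dy":0,"dz":0,"rx":0,"ry":0,"rz":0,"gripper":4}
  ]
}}

```text
t: 8.95
eef_pos: [0.4172, 0.328, 0.1722]
tcp_rot: [3.142, -0.0, 1.884]
wrist_force: [-0.4, -1.1, -0.7]
finger_gap: 0.679
grasp_force: 20.0
```

Run:
```python
from h import *
B=(.542,.1432,-1.2629)
p=xf(np.array([[.010,.050,0],[.010,-.055,0]]),B[0],B[1],0,B[2]); print(p)
print(robot.state()['finger_gap']*.0878,robot.state()['eef_pos'])
go(p[0][0],p[0][1],.06,B[2]+np.pi)
```

```text
[[0.59267921 0.148823   0.        ]
 [0.49261702 0.11700227 0.        ]]
0.05964304389110073 [0.41722296 0.3280195  0.17219874]
at yaw now dx -22.46 dy 11.17 dz 11.22 cm rz 0.3 tilt [-0.01 -0.01]
at target yaw dx -22.39 dy 11.29 dz 11.22 cm rz 0.3 tilt [-0.01 -0.01]
```

Request:
{"api": "play_rows", "payload": {
  "deltas": [
    {"dx":-3.73,"dy":1.88,"dz":0,"rx":0,"ry":0,"rz":0.3,"gripper":4},
    {"dx":-3.73,"dy":1.88,"dz":0,"rx":0,"ry":0,"rz":0,"gripper":4},
    {"dx":-3.73,"dy":1.88,"dz":0,"rx":0,"ry":0,"rz":0,"gripper":4},
    {"dx":-3.73,"dy":1.88,"dz":0,"rx":0,"ry":0,"rz":0,"gripper":4},
    {"dx":-3.73,"dy":1.88,"dz":0,"rx":0,"ry":0,"rz":0,"gripper":4},
    {"dx":-3.73,"dy":1.88,"dz":0,"rx":0,"ry":0,"rz":0,"gripper":4},
    {"dx":0,"dy":0,"dz":3,"rx":0,"ry":0,"rz":0,"gripper":4},
    {"dx":0,"dy":0,"dz":4,"rx":0,"ry":0,"rz":0,"gripper":4},
    {"dx":0,"dy":0,"dz":4,"rx":0,"ry":0,"rz":0,"gripper":4},
    {"dx":0,"dy":0,"dz":3,"rx":0,"ry":0,"rz":0,"gripper":4},
    {"dx":0,"dy":0,"dz":0,"rx":0,"ry":0,"rz":0,"gripper":4},
    {"dx":0,"dy":0,"dz":0,"rx":0,"ry":0,"rz":0,"gripper":4}
  ]
}}

```text
t: 10.15
eef_pos: [0.593, 0.1494, 0.0319]
tcp_rot: [-3.141, -0.0, 1.881]
wrist_force: [1.4, -1.0, -0.6]
finger_gap: 0.683
grasp_force: 20.0
```

Run:
```python
from h import *
print(robot.state()['eef_pos'],robot.state()['tcp_rot'])
go(.5927,.1488,.0158,-1.2629+np.pi)
```

```text
[0.59298923 0.14941909 0.03190718] [-3.14057273e+00 -3.11089382e-04  1.88143685e+00]
at yaw now dx -0.05 dy -0.05 dz 1.61 cm rz 0.2 tilt [ 0.06 -0.02]
at target yaw dx -0.05 dy -0.05 dz 1.61 cm rz 0.2 tilt [ 0.06 -0.02]
```

Request:
{"api": "play_rows", "payload": {
  "deltas": [
    {"dx":-0.05,"dy":-0.05,"dz":0.8,"rx":0,"ry":0,"rz":0,"gripper":4},
    {"dx":0,"dy":0,"dz":0.5,"rx":0,"ry":0,"rz":0,"gripper":4},
    {"dx":0,"dy":0,"dz":0.3,"rx":0,"ry":0,"rz":0,"gripper":4},
    {"dx":0,"dy":0,"dz":0,"rx":0,"ry":0,"rz":0,"gripper":4},
    {"dx":0,"dy":0,"dz":0,"rx":0,"ry":0,"rz":0,"gripper":7.4},
    {"dx":0,"dy":0,"dz":0,"rx":0,"ry":0,"rz":0,"gripper":7.4},
    {"dx":0,"dy":0,"dz":0,"rx":0,"ry":0,"rz":0,"gripper":7.4},
    {"dx":0,"dy":0,"dz":-3,"rx":0,"ry":0,"rz":0,"gripper":7.4},
    {"dx":0,"dy":0,"dz":-5,"rx":0,"ry":0,"rz":0,"gripper":7.4},
    {"dx":-4,"dy":0,"dz":-5,"rx":0,"ry":0,"rz":0,"gripper":7.4},
    {"dx":-5,"dy":0,"dz":-5,"rx":0,"ry":0,"rz":0,"gripper":7.4},
    {"dx":0,"dy":0,"dz":0,"rx":0,"ry":0,"rz":0,"gripper":7.4}
  ]
}}

```text
t: 11.35
eef_pos: [0.6185, 0.0821, 0.1762]
tcp_rot: [3.131, 0.005, 1.877]
wrist_force: [0.3, 0.7, -0.5]
finger_gap: 0.84
grasp_force: 0.0
```

```bash
cat > rel.py <<'E'
# rel.py mat thing...: pose of placed things relative to the mat, from same wrist picture and from top
import sys
from m2 import *
mat,things=sys.argv[1],sys.argv[2:]
T={'ink_pad':(10,50),'stapler':(10,-55),'stamp':(10,50),'note_block':(-45,0),'clip_cup':(60,0)}
MP={'blue_mat':(.542,.1432,0,-1.2629),'green_mat':(.5387,-.1505,0,.283+np.pi)}[mat]
for n in things: q=xf(np.array([[T[n][0]/1e3,T[n][1]/1e3,0]]),*MP)[0]; G[n]=[q[0],q[1],.023 if n=='stamp' else .003,MP[3]+(np.pi/2 if n=='note_block' else 0)]
G[mat]=[*MP]
def rep(tag,n,p,B):
    d=xf(np.array([[p[0]-B[0],p[1]-B[1],0]]),0,0,0,-B[3])[0,:2]*1e3; print(tag,n,'in mat mm',d,'target',T[n],'dyaw deg %.1f'%(((np.degrees(p[3]-B[3])+45)%90)-45))
for n,(m,c,p) in look(things,'rel_'+things[0]).items(): rep('wrist',n,p,MP)
ct=camera_params('top'); camera('top')
for n in things:
    m=mask('top',n,proj(np.array(G[n][:3])+[0,0,.02],ct)[0])
    if m is not None: p,e=fit(n,[(m,ct)],G[n]); print(e); rep('top',n,p,(.5439,.1405,0,-1.2622) if mat=='blue_mat' else (.5407,-.1529,0,.2815+np.pi))
E
python3 rel.py blue_mat ink_pad
```

```text
tcp [0.6185 0.0821 0.1762] [3.1306 0.0048 1.8773] t 11.35
ink_pad [ 0.5929  0.1488  0.003  -1.2619] [np.float64(0.025360741385744495)] 
wrist ink_pad in mat mm [10.0611 50.2524] target (10, 50) dyaw deg 0.1
[np.float64(3.4467261904761903)]
top ink_pad in mat mm [-11.1435  35.611 ] target (10, 50) dyaw deg -6.2
```

View pics/rel_ink_pad.png

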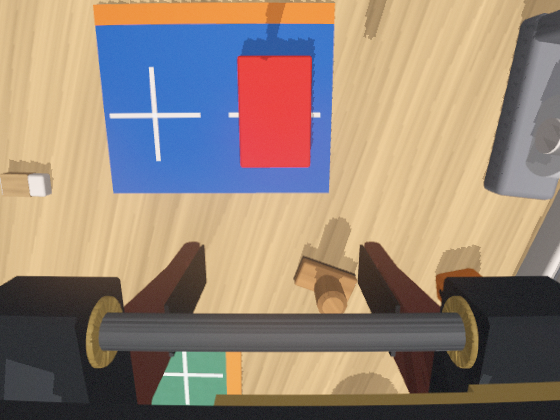

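The pad lies square on the blue mat's left cross (pad centre about (275,112), arms showing evenly). The stamp stands at (325,285) and has not been touched.

Request:
{"api": "play_rows", "payload": {
  "deltas": [
    {"dx":0,"dy":0,"dz":-0.5,"rx":0,"ry":0,"rz":-8.4,"gripper":7.4},
    {"dx":0,"dy":0,"dz":-0.5,"rx":0,"ry":0,"rz":-8.4,"gripper":7.4},
    {"dx":0,"dy":0,"dz":-0.5,"rx":0,"ry":0,"rz":-8.4,"gripper":7.4},
    {"dx":0,"dy":0,"dz":-0.5,"rx":0,"ry":0,"rz":-8.4,"gripper":7.4},
    {"dx":0,"dy":0,"dz":-0.5,"rx":0,"ry":0,"rz":-8.4,"gripper":7.4},
    {"dx":0,"dy":0,"dz":0,"rx":0,"ry":0,"rz":-8.3,"gripper":7.4},
    {"dx":-0.6,"dy":-4.7,"dz":0,"rx":0,"ry":0,"rz":0,"gripper":7.4},
    {"dx":-0.6,"dy":-4.7,"dz":0,"rx":0,"ry":0,"rz":0,"gripper":7.4},
    {"dx":-0.6,"dy":-4.7,"dz":0,"rx":0,"ry":0,"rz":0,"gripper":7.4},
    {"dx":-0.6,"dy":-4.7,"dz":0,"rx":0,"ry":0,"rz":0,"gripper":7.4},
    {"dx":-0.6,"dy":-4.7,"dz":0,"rx":0,"ry":0,"rz":0,"gripper":7.4},
    {"dx":-0.6,"dy":-4.7,"dz":0,"rx":0,"ry":0,"rz":0,"gripper":7.4}
  ]
}}

```text
t: 12.75
eef_pos: [0.5391, -0.1894, 0.193]
tcp_rot: [3.141, -0.004, 2.759]
wrist_force: [0.6, -0.9, -0.5]
finger_gap: 0.844
grasp_force: 0.0
```

Request:
{"api": "play_rows", "payload": {
  "deltas": [
    {"dx":-0.6,"dy":-4.7,"dz":0,"rx":0,"ry":0,"rz":0,"gripper":7.4},
    {"dx":-0.6,"dy":-4.7,"dz":0,"rx":0,"ry":0,"rz":0,"gripper":7.4},
    {"dx":-0.6,"dy":-4.7,"dz":0,"rx":0,"ry":0,"rz":0,"gripper":7.4},
    {"dx":-0.6,"dy":-4.6,"dz":0,"rx":0,"ry":0,"rz":0,"gripper":7.4},
    {"dx":0,"dy":0,"dz":0,"rx":0,"ry":0,"rz":0,"gripper":7.4},
    {"dx":0,"dy":0,"dz":0,"rx":0,"ry":0,"rz":0,"gripper":7.4}
  ]
}}

```text
t: 13.35
eef_pos: [0.4923, -0.3711, 0.1929]
tcp_rot: [3.139, -0.004, 2.756]
wrist_force: [0.7, -0.2, -0.6]
finger_gap: 0.843
grasp_force: 0.0
```

```bash
python3 pick.py stapler 0.02 3.1416
```

```text
tcp [ 0.4923 -0.3711  0.1929] [ 3.1395 -0.0036  2.7564] t 13.35
stapler [ 0.4417 -0.3482  0.     -0.3831] [np.float64(0.12425549394126104)] 
at yaw now dx 5.56 dy 0.08 dz 17.36 cm rz 0.0 tilt [-0.11 -0.17]
at target yaw dx 5.56 dy 0.08 dz 17.36 cm rz 0.0 tilt [-0.11 -0.17]
q [-0.756   0.4172  1.515   0.0008  1.2128 -1.9443]
```

View pics/p_stapler.png

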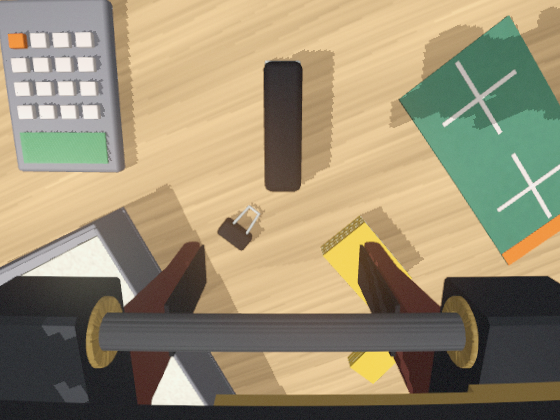

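The stapler stands clear at (283,125), running from row 62 to row 190. The clip at (240,227) and the calculator are well out of the fingers' way.

Run:
```python
from h import *
c=camera_params('wrist')
R=cv2.Rodrigues(c['rvec'])[0]; print('cam',-R.T@np.ravel(c['tvec']))
ax=np.array([np.cos(-.383),np.sin(-.383)]); o=np.array([.4417,-.3482])
for r in(62,190):
    for z in(0,.01,.03,.042):
        q=(ray((283,r),c,z)-o)*1e3; print(r,z,'along %.1f across %.1f'%(q@ax,q@[-ax[1],ax[0]]))
camera('wrist')
for q in nets.tip_of('wrist','stapler'): print(q)
ct=camera_params('top');cs=camera_params('scene')
camera('top'); mt=mask('top','stapler',(447,228)); 
camera('scene'); ms=mask('scene','stapler',proj(np.array([.438,-.348,.02]),cs)[0])
camera('wrist'); mw=mask('wrist','stapler',(283,125))
for nm,m,cc in(('top',mt,ct),('scene',ms,cs),('wrist',mw,c)):
    v,u=np.nonzero(m)
    for z in(0,.042):
        P=np.array([ray((a,b),cc,z) for a,b in zip(u[::3],v[::3])])-o; s=P@ax*1e3; t=P@[-ax[1],ax[0]]*1e3
        print(nm,z,'along',s.min(),s.max(),'across',t.min(),t.max())
```

```text
cam [ 0.42837457 -0.34295484  0.34846974]
62 0 along -61.9 across 2.1
62 0.01 along -60.5 across 2.1
62 0.03 along -57.8 across 1.9
62 0.042 along -56.1 across 1.9
190 0 along 56.4 across 2.4
190 0.01 along 54.4 across 2.3
190 0.03 along 50.3 across 2.1
190 0.042 along 47.9 across 2.1
{'at': [277.2, 123.8], 'confidence': 0.82}
top 0 along -58.64764406258386 62.87571533087347 across -31.70091181858492 15.08869306411439
top 0.042 along -63.76511170336456 52.215444806019704 across -16.310645267164404 28.34483858577651
scene 0 along -100.0889295663028 47.90257414485781 across -39.29576594056256 12.338100116549617
scene 0.042 along -49.63914267564302 89.75783899593166 across -15.531988569719248 33.10327021137672
wrist 0 along -65.31659299239593 54.42937618945481 across -16.911210616323384 19.45494709923356
wrist 0.042 along -59.17014196196611 46.14320897353982 across -14.886771540545332 17.09628355384589
```

Request:
{"api": "play_rows", "payload": {
  "deltas": [
    {"dx":2.95,"dy":-0.1,"dz":0,"rx":0,"ry":0,"rz":0,"gripper":7.4},
    {"dx":2.95,"dy":0,"dz":3.4,"rx":0,"ry":0,"rz":0,"gripper":7.4},
    {"dx":0,"dy":0,"dz":4,"rx":0,"ry":0,"rz":0,"gripper":7.4},
    {"dx":0,"dy":0,"dz":4,"rx":0,"ry":0,"rz":0,"gripper":7.4},
    {"dx":0,"dy":0,"dz":4,"rx":0,"ry":0,"rz":0,"gripper":7.4},
    {"dx":0,"dy":0,"dz":2,"rx":0,"ry":0,"rz":0,"gripper":6},
    {"dx":0,"dy":0,"dz":0,"rx":0,"ry":0,"rz":0,"gripper":5},
    {"dx":0,"dy":0,"dz":0,"rx":0,"ry":0,"rz":0,"gripper":4},
    {"dx":0,"dy":0,"dz":0,"rx":0,"ry":0,"rz":0,"gripper":2},
    {"dx":0,"dy":0,"dz":0,"rx":0,"ry":0,"rz":0,"gripper":2},
    {"dx":0,"dy":0,"dz":0,"rx":0,"ry":0,"rz":0,"gripper":2}
  ],
  "grip_force": 30
}}

```text
t: 14.95
eef_pos: [0.4389, -0.3513, 0.0225]
tcp_rot: [-3.141, 0.002, 2.757]
wrist_force: [0.9, 2.5, 5.8]
finger_gap: 0.361
grasp_force: 30.0
```

Request:
{"api": "play_rows", "payload": {
  "deltas": [
    {"dx":0,"dy":0,"dz":0,"rx":0,"ry":0,"rz":0,"gripper":2},
    {"dx":0,"dy":0,"dz":-1,"rx":0,"ry":0,"rz":0,"gripper":2},
    {"dx":0,"dy":0,"dz":-3,"rx":0,"ry":0,"rz":8.4,"gripper":2},
    {"dx":0,"dy":0,"dz":-4,"rx":0,"ry":0,"rz":8.4,"gripper":2},
    {"dx":0,"dy":0,"dz":-4,"rx":0,"ry":0,"rz":8.4,"gripper":2},
    {"dx":0,"dy":0,"dz":-4,"rx":0,"ry":0,"rz":8.4,"gripper":2},
    {"dx":0,"dy":0,"dz":0,"rx":0,"ry":0,"rz":8.4,"gripper":2},
    {"dx":0,"dy":0,"dz":0,"rx":0,"ry":0,"rz":8.4,"gripper":2},
    {"dx":0,"dy":0,"dz":0,"rx":0,"ry":0,"rz":0,"gripper":2},
    {"dx":0,"dy":0,"dz":0,"rx":0,"ry":0,"rz":0,"gripper":2}
  ]
}}

```text
t: 15.95
eef_pos: [0.4376, -0.3506, 0.1812]
tcp_rot: [-3.141, -0.0, 1.882]
wrist_force: [0.9, -0.2, -2.6]
finger_gap: 0.362
grasp_force: 30.0
```

Run:
```python
from h import *
print(robot.state()['finger_gap']*.0878,robot.state()['eef_pos'])
go(.4926,.1170,.04,-1.2629+np.pi)
```

```text
0.031764761866420466 [ 0.43761107 -0.35059765  0.18119601]
at yaw now dx 42.83 dy 19.56 dz 14.12 cm rz 0.2 tilt [ 0.02 -0.02]
at target yaw dx 42.89 dy 19.41 dz 14.12 cm rz 0.2 tilt [ 0.02 -0.02]
```

Request:
{"api": "play_rows", "payload": {
  "deltas": [
    {"dx":4.27,"dy":1.94,"dz":0,"rx":0,"ry":0,"rz":0.2,"gripper":2},
    {"dx":4.27,"dy":1.94,"dz":0,"rx":0,"ry":0,"rz":0,"gripper":2},
    {"dx":4.27,"dy":1.94,"dz":0,"rx":0,"ry":0,"rz":0,"gripper":2},
    {"dx":4.27,"dy":1.94,"dz":0,"rx":0,"ry":0,"rz":0,"gripper":2},
    {"dx":4.27,"dy":1.94,"dz":0,"rx":0,"ry":0,"rz":0,"gripper":2},
    {"dx":4.27,"dy":1.94,"dz":0,"rx":0,"ry":0,"rz":0,"gripper":2},
    {"dx":4.27,"dy":1.94,"dz":0,"rx":0,"ry":0,"rz":0,"gripper":2},
    {"dx":4.27,"dy":1.94,"dz":0,"rx":0,"ry":0,"rz":0,"gripper":2},
    {"dx":4.27,"dy":1.94,"dz":0,"rx":0,"ry":0,"rz":0,"gripper":2},
    {"dx":4.27,"dy":1.94,"dz":0,"rx":0,"ry":0,"rz":0,"gripper":2},
    {"dx":0,"dy":0,"dz":3,"rx":0,"ry":0,"rz":0,"gripper":2},
    {"dx":0,"dy":0,"dz":4,"rx":0,"ry":0,"rz":0,"gripper":2}
  ]
}}

```text
t: 17.15
eef_pos: [0.4974, 0.1167, 0.1119]
tcp_rot: [3.136, 0.001, 1.882]
wrist_force: [0.4, -0.0, -2.4]
finger_gap: 0.36
grasp_force: 30.0
```

Request:
{"api": "play_rows", "payload": {
  "deltas": [
    {"dx":0,"dy":0,"dz":4,"rx":0,"ry":0,"rz":0,"gripper":2},
    {"dx":0,"dy":0,"dz":3,"rx":0,"ry":0,"rz":0,"gripper":2},
    {"dx":0,"dy":0,"dz":0,"rx":0,"ry":0,"rz":0,"gripper":2},
    {"dx":0,"dy":0,"dz":0,"rx":0,"ry":0,"rz":0,"gripper":2}
  ]
}}

```text
t: 17.55
eef_pos: [0.4949, 0.1146, 0.041]
tcp_rot: [-3.14, -0.0, 1.876]
wrist_force: [0.1, -0.2, -2.2]
finger_gap: 0.364
grasp_force: 30.0
```

Run:
```python
from h import *
print(robot.state()['eef_pos'])
t=-1.2629+np.pi
go(.4926-.002*np.cos(t),.1170-.002*np.sin(t),.0255,t)
```

```text
[0.49490847 0.11459683 0.04102546]
at yaw now dx 0.10 dy -0.15 dz 1.55 cm rz -0.1 tilt [ 0.09 -0.02]
at target yaw dx 0.10 dy -0.15 dz 1.55 cm rz -0.1 tilt [ 0.09 -0.02]
```

Request:
{"api": "play_rows", "payload": {
  "deltas": [
    {"dx":0.1,"dy":-0.15,"dz":0.7,"rx":0,"ry":0,"rz":0,"gripper":2},
    {"dx":0,"dy":0,"dz":0.5,"rx":0,"ry":0,"rz":0,"gripper":2},
    {"dx":0,"dy":0,"dz":0.3,"rx":0,"ry":0,"rz":0,"gripper":2},
    {"dx":0,"dy":0,"dz":0,"rx":0,"ry":0,"rz":0,"gripper":2},
    {"dx":0,"dy":0,"dz":0,"rx":0,"ry":0,"rz":0,"gripper":5},
    {"dx":0,"dy":0,"dz":0,"rx":0,"ry":0,"rz":0,"gripper":5},
    {"dx":0,"dy":0,"dz":0,"rx":0,"ry":0,"rz":0,"gripper":5},
    {"dx":0,"dy":0,"dz":-3,"rx":0,"ry":0,"rz":0,"gripper":5},
    {"dx":0,"dy":0,"dz":-5,"rx":0,"ry":0,"rz":0,"gripper":5},
    {"dx":-4,"dy":0,"dz":-5,"rx":0,"ry":0,"rz":0,"gripper":5},
    {"dx":-5,"dy":0,"dz":-5,"rx":0,"ry":0,"rz":0,"gripper":5},
    {"dx":0,"dy":0,"dz":0,"rx":0,"ry":0,"rz":0,"gripper":5}
  ]
}}

```text
t: 18.75
eef_pos: [0.5187, 0.0486, 0.1858]
tcp_rot: [3.131, 0.005, 1.872]
wrist_force: [1.2, -1.0, 0.2]
finger_gap: 0.567
grasp_force: 0.0
```

```bash
python3 rel.py blue_mat stapler ink_pad
python3 - <<'E'
from h import *
c=camera_params('wrist'); camera('wrist')
B=(.542,.1432,-1.2629); q=xf(np.array([[.010,-.055,0]]),B[0],B[1],.003,B[2])[0]
m=mask('wrist','stapler',proj(q,c)[0]); ax=np.array([np.cos(B[2]),np.sin(B[2])]); v,u=np.nonzero(m)
for z in(.003,.045):
    P=np.array([ray((a,b),c,z) for a,b in zip(u[::3],v[::3])])-q[:2]; s=P@ax*1e3; t=P@[-ax[1],ax[0]]*1e3
    print(z,'along',s.min(),s.max(),'across',t.min(),t.max())
R=cv2.Rodrigues(c['rvec'])[0]; o=(-R.T@np.ravel(c['tvec'])); print('cam along/across',(o[:2]-q[:2])@ax,(o[:2]-q[:2])@[-ax[1],ax[0]],o[2])
E
```

```text
tcp [0.5187 0.0486 0.1858] [3.131  0.0051 1.8722] t 18.75
stapler [ 0.4939  0.115   0.003  -1.2674] [np.float64(0.10202288700666787)] 
ink_pad [ 0.5935  0.1489  0.003  -1.255 ] [np.float64(0.01882604916811522)] 
wrist stapler in mat mm [ 12.3457 -54.3688] target (10, -55) dyaw deg -0.3
wrist ink_pad in mat mm [10.1268 50.7865] target (10, 50) dyaw deg 0.5
[np.float64(0.7669491525423728)]
top stapler in mat mm [  8.3481 -55.678 ] target (10, -55) dyaw deg -1.8
[np.float64(1.0)]
top ink_pad in mat mm [ -5.1702 184.093 ] target (10, 50) dyaw deg -25.4
0.003 along -62.81995196096865 58.32418411859194 across -18.340918701237936 19.767194235689253
0.045 along -55.25668835020442 50.498165315716385 across -16.074635647828327 17.192495866340643
cam along/across -0.003282085838248937 -0.0005007819594672932 0.3336231946742304
```

View pics/rel_stapler.png

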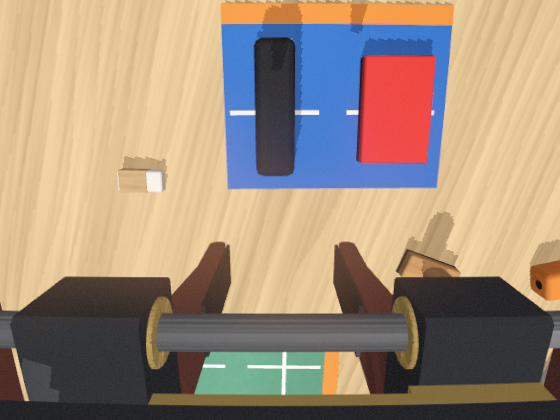

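Both things lie square on their crosses, the stapler at (275,107) and the pad at (396,110). The stapler's ends span rows 38–175, about the cross line at row 113. I'll zoom in to check its centring along its length.

Run:
```python
import cv2,numpy as np
a=cv2.imread('pics/rel_stapler.png')[25:190,215:330]; b=cv2.imread('pics/w3.png')[145:250,420:510]
g=lambda i:np.clip((i/255.)**.5*255,0,255).astype(np.uint8)
a=cv2.resize(g(a),None,fx=3.4,fy=3.4,interpolation=cv2.INTER_NEAREST); b=cv2.resize(g(b),None,fx=4.2,fy=4.2,interpolation=cv2.INTER_NEAREST)
o=np.zeros((max(a.shape[0],b.shape[0]),a.shape[1]+b.shape[1]+5,3),np.uint8); o[:a.shape[0],:a.shape[1]]=a; o[:b.shape[0],a.shape[1]+5:]=b
print(o.shape); cv2.imwrite('pics/z.png',o)
```

```text
(561, 774, 3)
```

View pics/z.png

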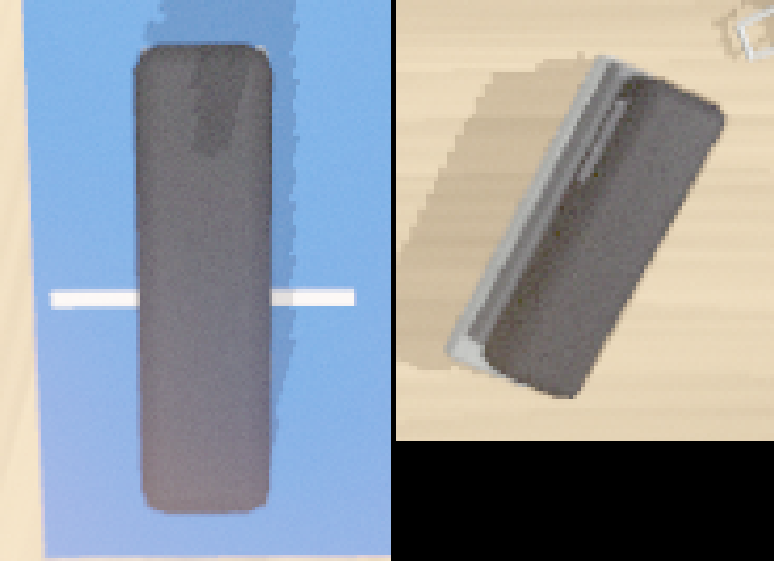

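The stapler's rounded top shows rows 38.2–176.2 at column 275, and the cross line is at row 112.9. I'll measure against that line in the same picture.

Run:
```python
from h import *
s=robot.state(); c=camera_params('wrist'); im=camera('wrist'); print(s['tcp_rot'])
cv2.imwrite('pics/rs2.png',im[:,:,::-1])
B=(.542,.1432,-1.2629); q=xf(np.array([[.010,-.055,0]]),B[0],B[1],.003,B[2])[0]; ax=np.array([np.cos(B[2]),np.sin(B[2])])
f=lambda uv,z:np.round(((ray(uv,c,z)-q[:2])@ax*1e3,(ray(uv,c,z)-q[:2])@[-ax[1],ax[0]]*1e3),1)
g=im.astype(float)
# rows of white cross line (columns 300-315 & 235-250), stapler ends (col 275)
w=g[100:125,300:316].min(2).mean(1); w=w-np.median(w); w[w<20]=0; r=(w*np.arange(100,125)).sum()/w.sum(); 
w2=g[100:125,234:250].min(2).mean(1); w2=w2-np.median(w2); w2[w2<20]=0; r2=(w2*np.arange(100,125)).sum()/w2.sum(); print('cross rows',r,r2)
print('cross R',f((308,r),.003),'L',f((242,r2),.003))
col=g[:,270:281,2].mean(1)
for lo,hi in((25,50),(165,190)):
    seg=col[lo:hi]; d=np.diff(seg); k=np.abs(d).argmax(); print(np.round(seg).astype(int)); e=lo+k+.5
    for z in(.025,.035,.045): print(e,z,f((275.5,e),z))
row=g[85:95,:,2].mean(0)
seg=row[245:305]; print(np.round(seg).astype(int))
```

```text
[-3.13896199e+00 -1.13640445e-03  1.87559986e+00]
cross rows 119.78186761476525 119.77397599920658
cross R [ 0.6 22.6] L [  0.4 -36.2]
[ 64  61  64  62  63 107 159 174 172 170 175 179 178 173 169 169 169 168
 169 146  58  32  33  39  40]
44.5 0.025 [-58.3  -5.6]
44.5 0.035 [-56.5  -5.4]
44.5 0.045 [-54.7  -5.2]
[ 74  74  75  73  75  74  75  74  74  74  74  74  75  74  74  73  72  70
  70  96 182 210 209 209 210]
184.5 0.025 [54.9 -6.3]
184.5 0.035 [53.1 -6.1]
184.5 0.045 [51.2 -5.9]
[211 212 211 212 211 211 212 211 211 211 212 211 211 212 212 211 212 212
 156  60  46  49  50  52  55  57  57  59  58  58  57  57  56  56  58  58
  57  58  59  58  58  58  58  58  57  60  57  58  58  57  58  58  58  56
  55  52  50  49  46  87]
```

Request:
{"api": "play_rows", "payload": {
  "deltas": [
    {"dx":0,"dy":4,"dz":0,"rx":0,"ry":0,"rz":0,"gripper":6},
    {"dx":0,"dy":4,"dz":0,"rx":0,"ry":0,"rz":0,"gripper":6},
    {"dx":0,"dy":4,"dz":0,"rx":0,"ry":0,"rz":0,"gripper":6},
    {"dx":0,"dy":4,"dz":0,"rx":0,"ry":0,"rz":0,"gripper":6},
    {"dx":0,"dy":0,"dz":0,"rx":0,"ry":0,"rz":0,"gripper":6},
    {"dx":0,"dy":0,"dz":0,"rx":0,"ry":0,"rz":0,"gripper":6},
    {"dx":0,"dy":0,"dz":0,"rx":0,"ry":0,"rz":0,"gripper":6},
    {"dx":0,"dy":0,"dz":0,"rx":0,"ry":0,"rz":0,"gripper":6}
  ]
}}

```text
t: 20.0
eef_pos: [0.6645, 0.0993, 0.1803]
tcp_rot: [-3.14, -0.0, 1.874]
wrist_force: [-0.5, -0.0, 0.3]
finger_gap: 0.68
grasp_force: 0.0
```

Run:
```python
from h import *
import pickle
s=robot.state(); c=camera_params('wrist'); im=camera('wrist'); print(s['tcp_rot'],s['eef_pos'])
pickle.dump((c,im),open('side.pkl','wb'))
B=(.542,.1432,-1.2629); u=[]
for x,y in((-.06,-.08),(-.06,-.03),(.08,-.08),(.08,-.03)): u.append(proj(xf(np.array([[x,y,0]]),B[0],B[1],.003,B[2])[0],c)[0])
u=np.array(u); lo=np.maximum(u.min(0)-12,0).astype(int); hi=(u.max(0)+12).astype(int); print(lo,hi)
a=im[lo[1]:hi[1],lo[0]:hi[0],::-1]; k=min(780/a.shape[1],590/a.shape[0]); print(k)
cv2.imwrite('pics/z2.png',cv2.resize(((a/255.)**.5*255).astype(np.uint8),None,fx=k,fy=k,interpolation=cv2.INTER_NEAREST))
```

```text
[-3.14014339e+00 -4.00782828e-04  1.87448795e+00] [0.66454531 0.09928253 0.18030416]
[56 23] [152 206]
3.2240437158469946
```

View pics/z2.png

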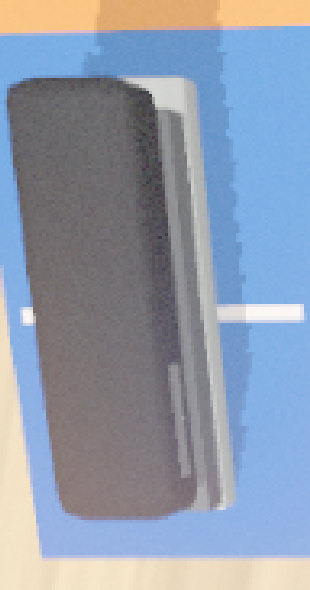

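The crop shows the steel base from its front corner at (195,78) to its back corner at (233,508), with the cross line at row 313.

Run:
```python
from h import *
import pickle
c,im=pickle.load(open('side.pkl','rb'))
B=(.542,.1432,-1.2629); q=xf(np.array([[.010,-.055,0]]),B[0],B[1],.003,B[2])[0]; ax=np.array([np.cos(B[2]),np.sin(B[2])])
f=lambda uv,z:np.round(((ray(uv,c,z)-q[:2])@ax*1e3,(ray(uv,c,z)-q[:2])@[-ax[1],ax[0]]*1e3),1)
k=3.224; P=lambda a,b:(56+a/k-.5,23+b/k-.5)
print('cross',f(P(260,313),.003))
for z in(.003,.007,.013): print(z,f(P(195,78),z),f(P(233,509),z))
for z in(.035,.045): print('body',z,f(P(60,78),z),f(P(110,518),z))
```

```text
cross [ 1.  27.9]
0.003 [-60.8  15.9] [56.4 14.4]
0.007 [-60.1  17.7] [55.7 16.1]
0.013 [-59.   20.2] [54.6 18.8]
body 0.035 [-56.   -3.9] [52.9 -5.1]
body 0.045 [-54.1   1.6] [51.1  0.4]
```

Run:
```python
from h import *
B=(.542,.1432,-1.2629); q=xf(np.array([[.0075,-.0545,0]]),B[0],B[1],.003,B[2])[0]
go(q[0],q[1],.0255,B[2]+np.pi-.009)
```

```text
at yaw now dx 7.09 dy -15.85 dz 15.50 cm rz 0.3 tilt [ 0.05 -0.02]
at target yaw dx 7.02 dy -15.89 dz 15.50 cm rz 0.3 tilt [ 0.05 -0.02]
```

Request:
{"api": "play_rows", "payload": {
  "deltas": [
    {"dx":1.76,"dy":-3.97,"dz":0,"rx":0,"ry":0,"rz":0.3,"gripper":6},
    {"dx":1.76,"dy":-3.97,"dz":0,"rx":0,"ry":0,"rz":0,"gripper":6},
    {"dx":1.76,"dy":-3.97,"dz":0,"rx":0,"ry":0,"rz":0,"gripper":6},
    {"dx":1.76,"dy":-3.97,"dz":0,"rx":0,"ry":0,"rz":0,"gripper":6},
    {"dx":0,"dy":0,"dz":3.5,"rx":0,"ry":0,"rz":0,"gripper":6},
    {"dx":0,"dy":0,"dz":4,"rx":0,"ry":0,"rz":0,"gripper":6},
    {"dx":0,"dy":0,"dz":4,"rx":0,"ry":0,"rz":0,"gripper":6},
    {"dx":0,"dy":0,"dz":3,"rx":0,"ry":0,"rz":0,"gripper":6},
    {"dx":0,"dy":0,"dz":0.8,"rx":0,"ry":0,"rz":0,"gripper":6},
    {"dx":0,"dy":0,"dz":0,"rx":0,"ry":0,"rz":0,"gripper":6},
    {"dx":0,"dy":0,"dz":0,"rx":0,"ry":0,"rz":0,"gripper":6}
  ]
}}

```text
t: 21.15
eef_pos: [0.4944, 0.1199, 0.0287]
tcp_rot: [3.14, 0.0, 1.869]
wrist_force: [1.0, 1.2, 0.4]
finger_gap: 0.686
grasp_force: 0.0
```

Run:
```python
from h import *
B=(.542,.1432,-1.2629); q=xf(np.array([[.0075,-.0545,0]]),B[0],B[1],.003,B[2])[0]
go(q[0],q[1],.0255,B[2]+np.pi-.009)
```

```text
at yaw now dx 0.03 dy -0.21 dz 0.32 cm rz -0.0 tilt [-0.1   0.01]
at target yaw dx 0.03 dy -0.21 dz 0.32 cm rz -0.0 tilt [-0.1   0.01]
```

Request:
{"api": "play_rows", "payload": {
  "deltas": [
    {"dx":0,"dy":-0.2,"dz":0.2,"rx":0,"ry":0,"rz":0,"gripper":5},
    {"dx":0,"dy":0,"dz":0,"rx":0,"ry":0,"rz":0,"gripper":4},
    {"dx":0,"dy":0,"dz":0,"rx":0,"ry":0,"rz":0,"gripper":2},
    {"dx":0,"dy":0,"dz":0,"rx":0,"ry":0,"rz":0,"gripper":2},
    {"dx":0,"dy":0,"dz":0,"rx":0,"ry":0,"rz":0,"gripper":2},
    {"dx":0,"dy":0,"dz":-0.6,"rx":0,"ry":0,"rz":0,"gripper":2},
    {"dx":-0.27,"dy":0,"dz":0,"rx":0,"ry":0,"rz":-0.5,"gripper":2},
    {"dx":0,"dy":0,"dz":0,"rx":0,"ry":0,"rz":0,"gripper":2},
    {"dx":0,"dy":0,"dz":0,"rx":0,"ry":0,"rz":0,"gripper":2}
  ]
}}

```text
t: 22.05
eef_pos: [0.4923, 0.1165, 0.0313]
tcp_rot: [-3.141, -0.0, 1.878]
wrist_force: [0.3, 0.5, -2.3]
finger_gap: 0.364
grasp_force: 30.0
```

Run:
```python
from h import *
B=(.542,.1432,-1.2629); q=xf(np.array([[.0100,-.055,0]]),B[0],B[1],.003,B[2])[0]
go(q[0],q[1],.0275,B[2]+np.pi-.00)
```

```text
at yaw now dx 0.04 dy 0.04 dz 0.38 cm rz -0.1 tilt [ 0.02 -0.01]
at target yaw dx 0.04 dy 0.04 dz 0.38 cm rz -0.1 tilt [ 0.02 -0.01]
```

Request:
{"api": "play_rows", "payload": {
  "deltas": [
    {"dx":0,"dy":0,"dz":0.4,"rx":0,"ry":0,"rz":0,"gripper":2},
    {"dx":0,"dy":0,"dz":0.2,"rx":0,"ry":0,"rz":0,"gripper":2},
    {"dx":0,"dy":0,"dz":0,"rx":0,"ry":0,"rz":0,"gripper":2},
    {"dx":0,"dy":0,"dz":0,"rx":0,"ry":0,"rz":0,"gripper":5},
    {"dx":0,"dy":0,"dz":0,"rx":0,"ry":0,"rz":0,"gripper":6},
    {"dx":0,"dy":0,"dz":0,"rx":0,"ry":0,"rz":0,"gripper":6},
    {"dx":0,"dy":0,"dz":-3,"rx":0,"ry":0,"rz":0,"gripper":6},
    {"dx":0,"dy":0,"dz":-5,"rx":0,"ry":0,"rz":0,"gripper":6},
    {"dx":-4,"dy":0,"dz":-5,"rx":0,"ry":0,"rz":0,"gripper":6},
    {"dx":-5,"dy":0,"dz":-4,"rx":0,"ry":0,"rz":0,"gripper":6}
  ]
}}

```text
t: 23.05
eef_pos: [0.5141, 0.0501, 0.1781]
tcp_rot: [3.14, 0.0, 1.881]
wrist_force: [1.4, -0.5, -0.3]
finger_gap: 0.685
grasp_force: 0.0
```

Request:
{"api": "play_rows", "payload": {
  "deltas": [
    {"dx":0,"dy":3,"dz":0,"rx":0,"ry":0,"rz":0,"gripper":6},
    {"dx":0,"dy":3,"dz":0,"rx":0,"ry":0,"rz":0,"gripper":6},
    {"dx":0,"dy":0,"dz":0,"rx":0,"ry":0,"rz":0,"gripper":6},
    {"dx":0,"dy":0,"dz":0,"rx":0,"ry":0,"rz":0,"gripper":6},
    {"dx":0,"dy":0,"dz":0,"rx":0,"ry":0,"rz":0,"gripper":6},
    {"dx":0,"dy":0,"dz":0,"rx":0,"ry":0,"rz":0,"gripper":6}
  ]
}}

```text
t: 23.65
eef_pos: [0.5695, 0.0678, 0.1753]
tcp_rot: [-3.14, -0.001, 1.878]
wrist_force: [-0.6, 0.3, -0.6]
finger_gap: 0.684
grasp_force: 0.0
```

```bash
cat > mid.py <<'E'
from m2 import *
# body ends of the stapler and pad/mat fits from one settled wrist picture
o=look(['blue_mat','ink_pad','stapler'],'mid')
B=(.542,.1432,0,-1.2629)
for n,(m,c,p) in o.items():
    d=xf(np.array([[p[0]-B[0],p[1]-B[1],0]]),0,0,0,-B[3])[0,:2]*1e3; print(n,d,np.degrees(p[3]-B[3]))
m,c,p=o['stapler']; ax=np.array([np.cos(B[3]),np.sin(B[3])]); q=xf(np.array([[.010,-.055,0]]),B[0],B[1],0,B[3])[0]
v,u=np.nonzero(m)
for z in (.035,.045):
    P=np.array([ray((a,b),c,z) for a,b in zip(u,v)])-q[:2]; s=P@ax*1e3; print(z,s.min(),s.max(),(s.min()+s.max())/2)
E
sed -i "s/'ink_pad':\[.421,.325,0,-.165\]/'ink_pad':[.5927,.1488,.003,-1.2629]/; s/'stapler':\[.437,-.348,0,-.379\]/'stapler':[.4926,.117,.003,-1.2629]/" m2.py; python3 mid.py
```

```text
tcp [0.5695 0.0678 0.1753] [-3.1399 -0.0006  1.8782] t 23.65
blue_mat [ 0.5423  0.143   0.     -1.2626] [np.float64(0.5148236489511935)] 
ink_pad [ 0.5931  0.1488  0.003  -1.2609] [np.float64(0.015959387159533073)] 
stapler [ 0.4949  0.1126  0.003  -1.2625] [np.float64(0.14332329317269077)] 
blue_mat [0.2386 0.2035] 0.01964099855016739
ink_pad [10.135  50.4379] 0.11666572657050303
stapler [ 14.9224 -54.1453] 0.021621232096076023
0.035 -53.63243746069864 55.51041221810105 0.9389873787012064
0.045 -51.83385657625479 53.60929231041436 0.8877178670797861
```

Request:
{"api": "play_rows", "payload": {
  "deltas": [
    {"dx":0,"dy":0,"dz":0,"rx":0,"ry":0,"rz":-8.5,"gripper":6},
    {"dx":0,"dy":0,"dz":0,"rx":0,"ry":0,"rz":-8.5,"gripper":6},
    {"dx":0,"dy":0,"dz":0,"rx":0,"ry":0,"rz":-8.5,"gripper":6},
    {"dx":0,"dy":0,"dz":0,"rx":0,"ry":0,"rz":-8.5,"gripper":6},
    {"dx":0,"dy":0,"dz":0,"rx":0,"ry":0,"rz":-8.5,"gripper":6},
    {"dx":0,"dy":0,"dz":0,"rx":0,"ry":0,"rz":-8.5,"gripper":6},
    {"dx":0,"dy":0,"dz":0,"rx":0,"ry":0,"rz":-8.5,"gripper":6},
    {"dx":0,"dy":0,"dz":0,"rx":0,"ry":0,"rz":-8.5,"gripper":6},
    {"dx":-4.8,"dy":-0.96,"dz":-1,"rx":0,"ry":0,"rz":0,"gripper":6},
    {"dx":-4.8,"dy":-0.96,"dz":-1,"rx":0,"ry":0,"rz":0,"gripper":6},
    {"dx":-4.8,"dy":-0.96,"dz":0,"rx":0,"ry":0,"rz":0,"gripper":6},
    {"dx":-4.8,"dy":-0.96,"dz":0,"rx":0,"ry":0,"rz":0,"gripper":6}
  ]
}}

```text
t: 25.05
eef_pos: [0.7611, 0.0143, 0.1965]
tcp_rot: [3.141, 0.001, 3.065]
wrist_force: [0.9, 1.0, -0.8]
finger_gap: 0.681
grasp_force: 0.0
```

Request:
{"api": "play_rows", "payload": {
  "deltas": [
    {"dx":0,"dy":0,"dz":0,"rx":0,"ry":0,"rz":0,"gripper":6},
    {"dx":0,"dy":0,"dz":0,"rx":0,"ry":0,"rz":0,"gripper":6},
    {"dx":0,"dy":0,"dz":0,"rx":0,"ry":0,"rz":0,"gripper":6},
    {"dx":0,"dy":0,"dz":0,"rx":0,"ry":0,"rz":0,"gripper":6}
  ]
}}

```text
t: 25.45
eef_pos: [0.7579, 0.0155, 0.1961]
tcp_rot: [3.141, -0.001, 3.065]
wrist_force: [0.1, -0.2, -0.8]
finger_gap: 0.683
grasp_force: 0.0
```

```bash
python3 pick.py stamp 0.032 0
```

```text
tcp [0.7579 0.0155 0.1961] [ 3.1414 -0.0009  3.0654] t 25.45
stamp [0.6863 0.0145 0.     3.0819] [np.float64(0.03225913181577554)] 
at yaw now dx 7.18 dy -0.64 dz 16.44 cm rz -0.9 tilt [-0.01 -0.  ]
at target yaw dx 7.19 dy -0.52 dz 16.44 cm rz -0.9 tilt [-0.01 -0.  ]
q [-0.0707  0.6151  1.1551  0.0001  1.3715 -1.5654]
```

View pics/p_stamp.png

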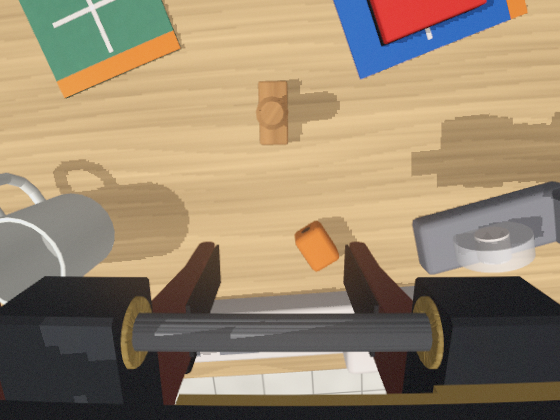

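The stamp stands at (272,112) with its foot running along image rows. The mug on the left and the tape dispenser on the right are well clear.

Request:
{"api": "play_rows", "payload": {
  "deltas": [
    {"dx":3.6,"dy":-0.3,"dz":0,"rx":0,"ry":0,"rz":-0.9,"gripper":6},
    {"dx":3.6,"dy":-0.25,"dz":0,"rx":0,"ry":0,"rz":0,"gripper":6},
    {"dx":0,"dy":0,"dz":3,"rx":0,"ry":0,"rz":0,"gripper":6},
    {"dx":0,"dy":0,"dz":4,"rx":0,"ry":0,"rz":0,"gripper":6},
    {"dx":0,"dy":0,"dz":4,"rx":0,"ry":0,"rz":0,"gripper":6},
    {"dx":0,"dy":0,"dz":3,"rx":0,"ry":0,"rz":0,"gripper":6},
    {"dx":0,"dy":0,"dz":2.4,"rx":0,"ry":0,"rz":0,"gripper":6},
    {"dx":0,"dy":0,"dz":0,"rx":0,"ry":0,"rz":0,"gripper":6},
    {"dx":0,"dy":0,"dz":0,"rx":0,"ry":0,"rz":0,"gripper":6},
    {"dx":0,"dy":0,"dz":0,"rx":0,"ry":0,"rz":0,"gripper":6}
  ]
}}

```text
t: 26.55
eef_pos: [0.6885, 0.0143, 0.0338]
tcp_rot: [3.142, 0.003, 3.081]
wrist_force: [0.7, 0.2, -0.3]
finger_gap: 0.679
grasp_force: 0.0
```

Run:
```python
from h import *
go(.6863,.0145,.032,3.0819)
```

```text
at yaw now dx 0.22 dy 0.00 dz 0.18 cm rz -0.1 tilt [-0.    0.17]
at target yaw dx 0.22 dy 0.00 dz 0.18 cm rz -0.1 tilt [-0.    0.17]
```

Request:
{"api": "play_rows", "payload": {
  "deltas": [
    {"dx":0.2,"dy":0,"dz":0.1,"rx":0,"ry":0,"rz":0,"gripper":5},
    {"dx":0,"dy":0,"dz":0,"rx":0,"ry":0,"rz":0,"gripper":4},
    {"dx":0,"dy":0,"dz":0,"rx":0,"ry":0,"rz":0,"gripper":3.2},
    {"dx":0,"dy":0,"dz":0,"rx":0,"ry":0,"rz":0,"gripper":2.8},
    {"dx":0,"dy":0,"dz":0,"rx":0,"ry":0,"rz":0,"gripper":1.5},
    {"dx":0,"dy":0,"dz":0,"rx":0,"ry":0,"rz":0,"gripper":1.5},
    {"dx":0,"dy":0,"dz":0,"rx":0,"ry":0,"rz":0,"gripper":1.5},
    {"dx":0,"dy":0,"dz":0,"rx":0,"ry":0,"rz":0,"gripper":1.5}
  ],
  "grip_force": 18
}}

```text
t: 27.35
eef_pos: [0.6854, 0.0144, 0.0309]
tcp_rot: [3.142, 0.0, 3.081]
wrist_force: [-0.5, 0.2, 2.5]
finger_gap: 0.295
grasp_force: 18.0
```

Request:
{"api": "play_rows", "payload": {
  "deltas": [
    {"dx":0,"dy":0,"dz":-1,"rx":0,"ry":0,"rz":0,"gripper":1.5},
    {"dx":0,"dy":0,"dz":-2,"rx":0,"ry":0,"rz":0,"gripper":1.5},
    {"dx":0,"dy":0,"dz":-3,"rx":0,"ry":0,"rz":7.7,"gripper":1.5},
    {"dx":0,"dy":0,"dz":-3,"rx":0,"ry":0,"rz":7.7,"gripper":1.5},
    {"dx":0,"dy":0,"dz":-2,"rx":0,"ry":0,"rz":7.7,"gripper":1.5},
    {"dx":0,"dy":0,"dz":0,"rx":0,"ry":0,"rz":7.7,"gripper":1.5},
    {"dx":0,"dy":0,"dz":0,"rx":0,"ry":0,"rz":7.7,"gripper":1.5},
    {"dx":0,"dy":0,"dz":0,"rx":0,"ry":0,"rz":7.7,"gripper":1.5},
    {"dx":0,"dy":0,"dz":0,"rx":0,"ry":0,"rz":7.7,"gripper":1.5},
    {"dx":0,"dy":0,"dz":0,"rx":0,"ry":0,"rz":7.7,"gripper":1.5},
    {"dx":0,"dy":0,"dz":0,"rx":0,"ry":0,"rz":7.3,"gripper":1.5},
    {"dx":0,"dy":0,"dz":0,"rx":0,"ry":0,"rz":0,"gripper":1.5}
  ]
}}

```text
t: 28.55
eef_pos: [0.6851, 0.0145, 0.1411]
tcp_rot: [-3.142, -0.0, 1.877]
wrist_force: [0.3, 0.4, -0.6]
finger_gap: 0.293
grasp_force: 18.0
```

Run:
```python
from h import *
go(.5930,.1490,.07,-1.2629+np.pi)
```

```text
at yaw now dx 15.61 dy -4.72 dz 7.11 cm rz -0.1 tilt [ 0.   -0.01]
at target yaw dx 15.61 dy -4.70 dz 7.11 cm rz -0.1 tilt [ 0.   -0.01]
```

Request:
{"api": "play_rows", "payload": {
  "deltas": [
    {"dx":3.9,"dy":-1.18,"dz":0,"rx":0,"ry":0,"rz":0,"gripper":1.5},
    {"dx":3.9,"dy":-1.18,"dz":0,"rx":0,"ry":0,"rz":0,"gripper":1.5},
    {"dx":3.9,"dy":-1.18,"dz":0,"rx":0,"ry":0,"rz":0,"gripper":1.5},
    {"dx":3.9,"dy":-1.18,"dz":0,"rx":0,"ry":0,"rz":0,"gripper":1.5},
    {"dx":0,"dy":0,"dz":3,"rx":0,"ry":0,"rz":0,"gripper":1.5},
    {"dx":0,"dy":0,"dz":3,"rx":0,"ry":0,"rz":0,"gripper":1.5},
    {"dx":0,"dy":0,"dz":1,"rx":0,"ry":0,"rz":0,"gripper":1.5},
    {"dx":0,"dy":0,"dz":0,"rx":0,"ry":0,"rz":0,"gripper":1.5},
    {"dx":0,"dy":0,"dz":0,"rx":0,"ry":0,"rz":0,"gripper":1.5},
    {"dx":0,"dy":0,"dz":0,"rx":0,"ry":0,"rz":0,"gripper":1.5}
  ]
}}

```text
t: 29.55
eef_pos: [0.5944, 0.1487, 0.0722]
tcp_rot: [3.139, 0.0, 1.878]
wrist_force: [0.7, 0.2, -0.6]
finger_gap: 0.289
grasp_force: 18.0
```

Run:
```python
from h import *
t=-1.2629+np.pi
go(.5930+.001*np.cos(t),.1488+.001*np.sin(t),.0545,t)
```

```text
at yaw now dx 0.15 dy -0.13 dz 1.77 cm rz -0.0 tilt [-0.14  0.02]
at target yaw dx 0.15 dy -0.13 dz 1.77 cm rz -0.0 tilt [-0.14  0.02]
```

Request:
{"api": "play_rows", "payload": {
  "deltas": [
    {"dx":0.15,"dy":-0.1,"dz":0.9,"rx":0,"ry":0,"rz":0,"gripper":1.5},
    {"dx":0,"dy":0,"dz":0.5,"rx":0,"ry":0,"rz":0,"gripper":1.5},
    {"dx":0,"dy":0,"dz":0.2,"rx":0,"ry":0,"rz":0,"gripper":1.5},
    {"dx":0,"dy":0,"dz":0.1,"rx":0,"ry":0,"rz":0,"gripper":1.5},
    {"dx":0,"dy":0,"dz":0,"rx":0,"ry":0,"rz":0,"gripper":1.5},
    {"dx":0,"dy":0,"dz":0,"rx":0,"ry":0,"rz":0,"gripper":1.5}
  ]
}}

```text
t: 30.15
eef_pos: [0.5912, 0.1499, 0.0539]
tcp_rot: [-3.141, -0.0, 1.878]
wrist_force: [-2.6, -0.6, 3.9]
finger_gap: 0.292
grasp_force: 18.0
```

Request:
{"api": "play_rows", "payload": {
  "deltas": [
    {"dx":0,"dy":0,"dz":0,"rx":0,"ry":0,"rz":0,"gripper":3},
    {"dx":0,"dy":0,"dz":0,"rx":0,"ry":0,"rz":0,"gripper":4.5},
    {"dx":0,"dy":0,"dz":0,"rx":0,"ry":0,"rz":0,"gripper":5},
    {"dx":0,"dy":0,"dz":-2,"rx":0,"ry":0,"rz":0,"gripper":5},
    {"dx":0,"dy":0,"dz":-4,"rx":0,"ry":0,"rz":0,"gripper":5},
    {"dx":0,"dy":0,"dz":-4,"rx":0,"ry":0,"rz":0,"gripper":5},
    {"dx":-4,"dy":0,"dz":-5,"rx":0,"ry":0,"rz":0,"gripper":5},
    {"dx":-5,"dy":0,"dz":0,"rx":0,"ry":0,"rz":0,"gripper":5},
    {"dx":0,"dy":0,"dz":0,"rx":0,"ry":0,"rz":0,"gripper":5},
    {"dx":0,"dy":0,"dz":0,"rx":0,"ry":0,"rz":0,"gripper":5},
    {"dx":0,"dy":0,"dz":0,"rx":0,"ry":0,"rz":0,"gripper":5},
    {"dx":0,"dy":0,"dz":0,"rx":0,"ry":0,"rz":0,"gripper":5}
  ]
}}

```text
t: 31.35
eef_pos: [0.6153, 0.0737, 0.192]
tcp_rot: [-3.14, -0.001, 1.879]
wrist_force: [0.2, 0.5, -0.5]
finger_gap: 0.57
grasp_force: 0.0
```

```bash
sed -i "s/'stamp':\[.687,.012,0,3.06\]/'stamp':[.593,.149,.023,-1.2629]/" m2.py; sed -i "s/'ink_pad','stapler'\]/'ink_pad','stapler','stamp']/" mid.py; python3 mid.py
```

```text
tcp [0.6153 0.0737 0.192 ] [-3.14   -0.001   1.8792] t 31.35
blue_mat [ 0.5419  0.1432  0.     -1.2593] [np.float64(0.5602787139519743)] edge
ink_pad [ 0.593   0.149   0.003  -1.2623] [np.float64(0.4662669573643411)] 
stapler [ 0.4954  0.1136  0.003  -1.2649] [np.float64(0.14413634287454324)] 
stamp [ 0.5909  0.1499  0.023  -1.2557] [np.float64(0.025496582656984196)] 
blue_mat [ 0.0192 -0.0865] 0.2055354333099695
ink_pad [ 9.9325 50.3629] 0.03382052350970917
stapler [ 14.0803 -53.3676] -0.11302118183736662
stamp [ 8.4039 48.6439] 0.4107028143588027
0.035 -54.784458906948444 55.447404457429585 0.33147277524057017
0.045 -52.77692884989675 53.91834062021866 0.5707058851609546
```

View pics/mid.png

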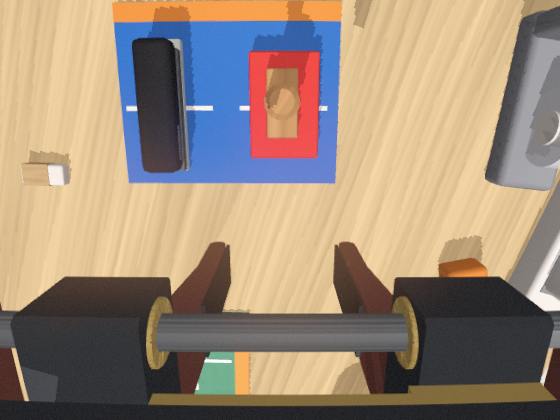

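The stamp stands upright at the middle of the pad's lid (285,103), within 2 mm, and the stapler sits on its cross at (163,105). Next is the note block.

Request:
{"api": "play_rows", "payload": {
  "deltas": [
    {"dx":0,"dy":0,"dz":0,"rx":0,"ry":0,"rz":8.5,"gripper":6},
    {"dx":0,"dy":0,"dz":0,"rx":0,"ry":0,"rz":8.5,"gripper":7.8},
    {"dx":0,"dy":0,"dz":0,"rx":0,"ry":0,"rz":8.5,"gripper":7.8},
    {"dx":0,"dy":0,"dz":0,"rx":0,"ry":0,"rz":8.5,"gripper":7.8},
    {"dx":0,"dy":0,"dz":0,"rx":0,"ry":0,"rz":8.5,"gripper":7.8},
    {"dx":0,"dy":0,"dz":0,"rx":0,"ry":0,"rz":8.5,"gripper":7.8},
    {"dx":0,"dy":0,"dz":0,"rx":0,"ry":0,"rz":8.5,"gripper":7.8},
    {"dx":0,"dy":0,"dz":0,"rx":0,"ry":0,"rz":8.5,"gripper":7.8},
    {"dx":0,"dy":0,"dz":0,"rx":0,"ry":0,"rz":8.5,"gripper":7.8},
    {"dx":0,"dy":0,"dz":0,"rx":0,"ry":0,"rz":8.5,"gripper":7.8},
    {"dx":0,"dy":0,"dz":0,"rx":0,"ry":0,"rz":4,"gripper":7.8}
  ]
}}

```text
t: 32.7
eef_pos: [0.6161, 0.0728, 0.1928]
tcp_rot: [-3.141, 0.0, 0.32]
wrist_force: [0.1, 0.5, -0.2]
finger_gap: 0.89
grasp_force: 0.0
```

Request:
{"api": "play_rows", "payload": {
  "deltas": [
    {"dx":-2.45,"dy":4.05,"dz":0,"rx":0,"ry":0,"rz":0,"gripper":7.8},
    {"dx":-2.45,"dy":4.05,"dz":0,"rx":0,"ry":0,"rz":0,"gripper":7.8},
    {"dx":-2.45,"dy":4.05,"dz":0,"rx":0,"ry":0,"rz":0,"gripper":7.8},
    {"dx":-2.45,"dy":4.05,"dz":0,"rx":0,"ry":0,"rz":0,"gripper":7.8},
    {"dx":-2.45,"dy":4.05,"dz":0,"rx":0,"ry":0,"rz":0,"gripper":7.8},
    {"dx":-2.45,"dy":4.05,"dz":0,"rx":0,"ry":0,"rz":0,"gripper":7.8},
    {"dx":-2.45,"dy":4.05,"dz":0,"rx":0,"ry":0,"rz":0,"gripper":7.8},
    {"dx":-2.45,"dy":4.05,"dz":0,"rx":0,"ry":0,"rz":0,"gripper":7.8},
    {"dx":-2.45,"dy":4.05,"dz":0,"rx":0,"ry":0,"rz":0,"gripper":7.8},
    {"dx":0,"dy":0,"dz":0,"rx":0,"ry":0,"rz":0,"gripper":7.8},
    {"dx":0,"dy":0,"dz":0,"rx":0,"ry":0,"rz":0,"gripper":7.8},
    {"dx":0,"dy":0,"dz":0,"rx":0,"ry":0,"rz":0,"gripper":7.8}
  ]
}}

```text
t: 33.9
eef_pos: [0.5235, -0.3419, 0.1926]
tcp_rot: [-3.14, 0.0, 0.325]
wrist_force: [1.0, -0.9, 0.4]
finger_gap: 0.89
grasp_force: 0.0
```

```bash
python3 pick.py note_block 0.014 0
```

```text
tcp [ 0.5235 -0.3419  0.1926] [-3.1403  0.      0.3253] t 33.9
note_block [ 0.59   -0.3191  0.      0.3305] [np.float64(0.026487252124645894)] 
at yaw now dx 6.99 dy 0.00 dz 17.87 cm rz -0.2 tilt [0.05 0.  ]
at target yaw dx 6.99 dy 0.03 dz 17.87 cm rz -0.2 tilt [0.05 0.  ]
q [-0.6884  0.4293  1.497   0.0004  1.2161  0.5557]
```

View pics/p_note_block.png

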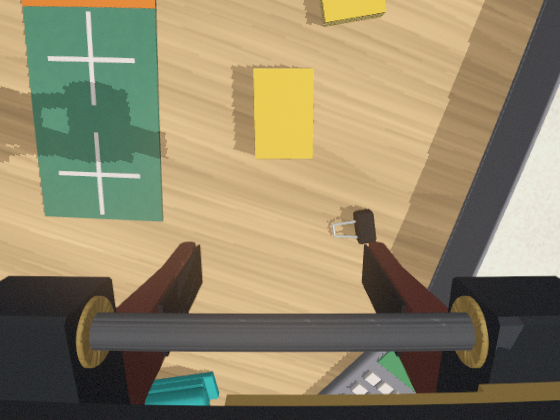

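The larger note block is at (283,113), and the fit with the stated size matches. The small one is at the top edge, and the tray is well to the right.

Request:
{"api": "play_rows", "payload": {
  "deltas": [
    {"dx":3.5,"dy":0,"dz":0,"rx":0,"ry":0,"rz":-0.3,"gripper":7.8},
    {"dx":3.5,"dy":0,"dz":2.9,"rx":0,"ry":0,"rz":0,"gripper":7.8},
    {"dx":0,"dy":0,"dz":4,"rx":0,"ry":0,"rz":0,"gripper":7.8},
    {"dx":0,"dy":0,"dz":4,"rx":0,"ry":0,"rz":0,"gripper":7.8},
    {"dx":0,"dy":0,"dz":4,"rx":0,"ry":0,"rz":0,"gripper":7.8},
    {"dx":0,"dy":0,"dz":2,"rx":0,"ry":0,"rz":0,"gripper":7.8},
    {"dx":0,"dy":0,"dz":1,"rx":0,"ry":0,"rz":0,"gripper":7.8},
    {"dx":0,"dy":0,"dz":0,"rx":0,"ry":0,"rz":0,"gripper":7},
    {"dx":0,"dy":0,"dz":0,"rx":0,"ry":0,"rz":0,"gripper":6},
    {"dx":0,"dy":0,"dz":0,"rx":0,"ry":0,"rz":0,"gripper":4},
    {"dx":0,"dy":0,"dz":0,"rx":0,"ry":0,"rz":0,"gripper":4},
    {"dx":0,"dy":0,"dz":0,"rx":0,"ry":0,"rz":0,"gripper":4}
  ],
  "grip_force": 20
}}

```text
t: 35.2
eef_pos: [0.5908, -0.3213, 0.0154]
tcp_rot: [3.14, -0.002, 0.33]
wrist_force: [-0.7, 1.3, 6.6]
finger_gap: 0.579
grasp_force: 20.0
```

Request:
{"api": "play_rows", "payload": {
  "deltas": [
    {"dx":0,"dy":0,"dz":0,"rx":0,"ry":0,"rz":0,"gripper":4},
    {"dx":0,"dy":0,"dz":-1,"rx":0,"ry":0,"rz":0,"gripper":4},
    {"dx":0,"dy":0,"dz":-3,"rx":0,"ry":0,"rz":0,"gripper":4},
    {"dx":0,"dy":0,"dz":-4,"rx":0,"ry":0,"rz":-8.5,"gripper":4},
    {"dx":0,"dy":0,"dz":-4,"rx":0,"ry":0,"rz":-8.5,"gripper":4},
    {"dx":0,"dy":0,"dz":-2,"rx":0,"ry":0,"rz":-8.5,"gripper":4},
    {"dx":0,"dy":0,"dz":0,"rx":0,"ry":0,"rz":-8.5,"gripper":4},
    {"dx":0,"dy":0,"dz":0,"rx":0,"ry":0,"rz":-8.5,"gripper":4},
    {"dx":0,"dy":0,"dz":0,"rx":0,"ry":0,"rz":-8.5,"gripper":4},
    {"dx":0,"dy":0,"dz":0,"rx":0,"ry":0,"rz":-8.5,"gripper":4},
    {"dx":0,"dy":0,"dz":0,"rx":0,"ry":0,"rz":-8.5,"gripper":4},
    {"dx":0,"dy":0,"dz":0,"rx":0,"ry":0,"rz":-8.5,"gripper":4}
  ]
}}

```text
t: 36.4
eef_pos: [0.5894, -0.3207, 0.1543]
tcp_rot: [-3.141, -0.0, 1.671]
wrist_force: [-0.1, 0.1, -0.5]
finger_gap: 0.581
grasp_force: 20.0
```

Request:
{"api": "play_rows", "payload": {
  "deltas": [
    {"dx":0,"dy":0,"dz":0,"rx":0,"ry":0,"rz":-8.5,"gripper":4},
    {"dx":0,"dy":0,"dz":0,"rx":0,"ry":0,"rz":-2,"gripper":4},
    {"dx":0,"dy":0,"dz":0,"rx":0,"ry":0,"rz":0,"gripper":4}
  ]
}}

```text
t: 36.7
eef_pos: [0.5895, -0.3208, 0.1542]
tcp_rot: [-3.142, -0.0, 1.848]
wrist_force: [0.0, 0.0, -1.1]
finger_gap: 0.581
grasp_force: 20.0
```

Run:
```python
from h import *
Gm=(.5387,-.1505,0,.2835+np.pi)
p=xf(np.array([[-.045,0,0],[.06,0,0]]),*Gm); print(p)
go(p[0][0],p[0][1],.035,.2835+np.pi/2)
```

```text
[[ 0.5819037  -0.13791271  0.        ]
 [ 0.48109506 -0.16728306  0.        ]]
at yaw now dx 17.79 dy 4.28 dz 11.92 cm rz -0.3 tilt [ 0. -0.]
at target yaw dx 17.77 dy 4.38 dz 11.92 cm rz -0.3 tilt [ 0. -0.]
```

Request:
{"api": "play_rows", "payload": {
  "deltas": [
    {"dx":4.44,"dy":1.09,"dz":0,"rx":0,"ry":0,"rz":-0.3,"gripper":4},
    {"dx":4.44,"dy":1.09,"dz":0,"rx":0,"ry":0,"rz":0,"gripper":4},
    {"dx":4.44,"dy":1.09,"dz":0,"rx":0,"ry":0,"rz":0,"gripper":4},
    {"dx":4.44,"dy":1.09,"dz":0,"rx":0,"ry":0,"rz":0,"gripper":4},
    {"dx":0,"dy":0,"dz":4,"rx":0,"ry":0,"rz":0,"gripper":4},
    {"dx":0,"dy":0,"dz":4,"rx":0,"ry":0,"rz":0,"gripper":4},
    {"dx":0,"dy":0,"dz":3.5,"rx":0,"ry":0,"rz":0,"gripper":4},
    {"dx":0,"dy":0,"dz":0,"rx":0,"ry":0,"rz":0,"gripper":4},
    {"dx":0,"dy":0,"dz":0,"rx":0,"ry":0,"rz":0,"gripper":4},
    {"dx":0,"dy":0,"dz":0,"rx":0,"ry":0,"rz":0,"gripper":4}
  ]
}}

```text
t: 37.7
eef_pos: [0.5839, -0.1388, 0.0408]
tcp_rot: [3.139, 0.002, 1.853]
wrist_force: [-0.2, -0.5, -0.7]
finger_gap: 0.576
grasp_force: 20.0
```

Run:
```python
from h import *
go(.5819,-.1379,.0185,.2835+np.pi/2)
```

```text
at yaw now dx 0.14 dy -0.16 dz 2.23 cm rz -0.1 tilt [-0.15  0.1 ]
at target yaw dx 0.14 dy -0.16 dz 2.23 cm rz -0.1 tilt [-0.15  0.1 ]
```

Request:
{"api": "play_rows", "payload": {
  "deltas": [
    {"dx":0.1,"dy":-0.1,"dz":1,"rx":0,"ry":0,"rz":0,"gripper":4},
    {"dx":0,"dy":0,"dz":0.6,"rx":0,"ry":0,"rz":0,"gripper":4},
    {"dx":0,"dy":0,"dz":0,"rx":0,"ry":0,"rz":0,"gripper":4},
    {"dx":0,"dy":0,"dz":0,"rx":0,"ry":0,"rz":0,"gripper":4}
  ]
}}

```text
t: 38.1
eef_pos: [0.581, -0.1373, 0.0228]
tcp_rot: [-3.141, -0.0, 1.853]
wrist_force: [-0.3, 0.4, -1.2]
finger_gap: 0.581
grasp_force: 20.0
```

Run:
```python
from h import *
go(.5819,-.1379,.0185,.2835+np.pi/2)
```

```text
at yaw now dx -0.08 dy 0.07 dz 0.43 cm rz -0.0 tilt [ 0.01 -0.02]
at target yaw dx -0.08 dy 0.07 dz 0.43 cm rz -0.0 tilt [ 0.01 -0.02]
```

Request:
{"api": "play_rows", "payload": {
  "deltas": [
    {"dx":-0.07,"dy":0.07,"dz":0.25,"rx":0,"ry":0,"rz":0,"gripper":4},
    {"dx":0,"dy":0,"dz":0.2,"rx":0,"ry":0,"rz":0,"gripper":4},
    {"dx":0,"dy":0,"dz":0,"rx":0,"ry":0,"rz":0,"gripper":4},
    {"dx":0,"dy":0,"dz":0,"rx":0,"ry":0,"rz":0,"gripper":5.5},
    {"dx":0,"dy":0,"dz":0,"rx":0,"ry":0,"rz":0,"gripper":6.5},
    {"dx":0,"dy":0,"dz":0,"rx":0,"ry":0,"rz":0,"gripper":6.5},
    {"dx":0,"dy":0,"dz":-3,"rx":0,"ry":0,"rz":0,"gripper":6.5},
    {"dx":0,"dy":0,"dz":-5,"rx":0,"ry":0,"rz":0,"gripper":6.5},
    {"dx":-4,"dy":0,"dz":-5,"rx":0,"ry":0,"rz":0,"gripper":6.5},
    {"dx":-5,"dy":0,"dz":-4,"rx":0,"ry":0,"rz":0,"gripper":6.5}
  ]
}}

```text
t: 39.1
eef_pos: [0.6019, -0.2047, 0.1713]
tcp_rot: [3.14, 0.0, 1.856]
wrist_force: [1.5, -0.6, -0.2]
finger_gap: 0.738
grasp_force: 0.0
```

Request:
{"api": "play_rows", "payload": {
  "deltas": [
    {"dx":0,"dy":0,"dz":0,"rx":0,"ry":0,"rz":0,"gripper":6.5},
    {"dx":0,"dy":0,"dz":0,"rx":0,"ry":0,"rz":0,"gripper":6.5},
    {"dx":0,"dy":0,"dz":0,"rx":0,"ry":0,"rz":0,"gripper":6.5},
    {"dx":0,"dy":0,"dz":0,"rx":0,"ry":0,"rz":0,"gripper":6.5}
  ]
}}

```text
t: 39.5
eef_pos: [0.6, -0.2037, 0.1667]
tcp_rot: [-3.139, -0.003, 1.854]
wrist_force: [-0.1, 0.1, -0.1]
finger_gap: 0.74
grasp_force: 0.0
```

```bash
cat > grn.py <<'E'
import sys
from m2 import *
Bm=[.5387,-.1505,0,.2835+np.pi]
for n,x in(('note_block',-.045),('clip_cup',.06)):
    if n in sys.argv: q=xf(np.array([[x,0,0]]),*Bm)[0]; G[n]=[q[0],q[1],.003,Bm[3]+np.pi/2]
G['green_mat']=Bm
for n,(m,c,p) in look(['green_mat']+sys.argv[1:],'grn').items():
    d=xf(np.array([[p[0]-Bm[0],p[1]-Bm[1],0]]),0,0,0,-Bm[3])[0,:2]*1e3; print(n,d,np.degrees(p[3]-Bm[3]))
E
python3 grn.py note_block
```

```text
tcp [ 0.6    -0.2037  0.1667] [-3.1388 -0.0029  1.8543] t 39.5
green_mat [ 0.5382 -0.1504  0.      3.4245] [np.float64(0.22960171994440584)] 
note_block [ 0.5822 -0.1373  0.003   4.9964] [np.float64(0.021119881212879024)] 
green_mat [ 0.4671 -0.207 ] -0.03418249351030404
note_block [-45.4616  -0.493 ] 90.03193371924588
```

View pics/grn.png

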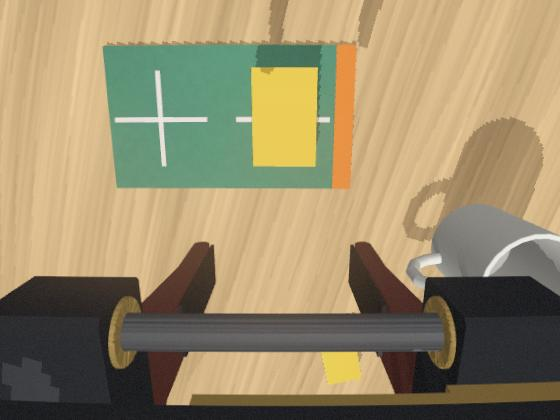

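The note block lies centred at (284,117) on the front cross, with its long side parallel to the orange stripe. Last is the clip cup.

Request:
{"api": "play_rows", "payload": {
  "deltas": [
    {"dx":4.55,"dy":1.43,"dz":-0.5,"rx":0,"ry":0,"rz":0,"gripper":8.78},
    {"dx":4.55,"dy":1.43,"dz":-0.5,"rx":0,"ry":0,"rz":0,"gripper":8.78},
    {"dx":4.55,"dy":1.43,"dz":-0.5,"rx":0,"ry":0,"rz":0,"gripper":8.78},
    {"dx":4.55,"dy":1.43,"dz":-0.5,"rx":0,"ry":0,"rz":0,"gripper":8.78},
    {"dx":4.55,"dy":1.43,"dz":-0.5,"rx":0,"ry":0,"rz":0,"gripper":8.78},
    {"dx":4.55,"dy":1.43,"dz":0,"rx":0,"ry":0,"rz":0,"gripper":8.78},
    {"dx":4.55,"dy":1.43,"dz":0,"rx":0,"ry":0,"rz":0,"gripper":8.78},
    {"dx":4.55,"dy":1.43,"dz":0,"rx":0,"ry":0,"rz":0,"gripper":8.78},
    {"dx":4.55,"dy":1.43,"dz":0,"rx":0,"ry":0,"rz":0,"gripper":8.78},
    {"dx":4.55,"dy":1.43,"dz":0,"rx":0,"ry":0,"rz":0,"gripper":8.78},
    {"dx":0,"dy":0,"dz":0,"rx":0,"ry":0,"rz":0,"gripper":8.78},
    {"dx":0,"dy":0,"dz":0,"rx":0,"ry":0,"rz":0,"gripper":8.78}
  ]
}}

```text
t: 40.85
eef_pos: [0.6111, 0.2727, 0.1929]
tcp_rot: [-3.14, 0.0, 1.857]
wrist_force: [0.2, -0.2, 0.2]
finger_gap: 0.997
grasp_force: 0.0
```

Request:
{"api": "play_rows", "payload": {
  "deltas": [
    {"dx":0,"dy":0,"dz":0,"rx":0,"ry":0,"rz":0,"gripper":8.78},
    {"dx":0,"dy":0,"dz":0,"rx":0,"ry":0,"rz":0,"gripper":8.78},
    {"dx":0,"dy":0,"dz":0,"rx":0,"ry":0,"rz":0,"gripper":8.78}
  ]
}}

```text
t: 41.15
eef_pos: [0.6121, 0.27, 0.1936]
tcp_rot: [-3.141, 0.0, 1.852]
wrist_force: [0.2, 0.9, -0.0]
finger_gap: 1.0
grasp_force: 0.0
```

```bash
cat >> pick.py <<'E'
if n=='clip_cup': go(p[0],p[1],z,1.8543)
E
python3 pick.py clip_cup 0.02 1.8543
```

```text
tcp [0.6121 0.27   0.1936] [-3.1414  0.0001  1.8518] t 41.15
clip_cup [0.588  0.339  0.     0.0704] [np.float64(0.018483635507417)] 
at yaw now dx 7.26 dy -0.42 dz 17.37 cm rz -4.2 tilt [ 0. -0.]
at target yaw dx 7.27 dy 0.11 dz 17.37 cm rz -4.2 tilt [ 0. -0.]
q [0.3128 0.4887 1.3919 0.     1.2611 0.0315]
at yaw now dx 7.26 dy -0.42 dz 17.37 cm rz -0.1 tilt [ 0. -0.]
at target yaw dx 7.26 dy -0.40 dz 17.37 cm rz -0.1 tilt [ 0. -0.]
```

View pics/p_clip_cup.png

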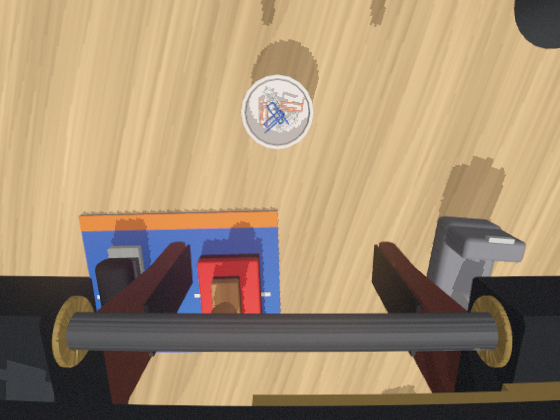

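The cup is at (277,112), standing clear. The tape dispenser on the right and the mat below are out of the fingers' reach.

Request:
{"api": "play_rows", "payload": {
  "deltas": [
    {"dx":3.63,"dy":-0.2,"dz":0,"rx":0,"ry":0,"rz":0,"gripper":8.78},
    {"dx":3.63,"dy":-0.2,"dz":0,"rx":0,"ry":0,"rz":0,"gripper":8.78},
    {"dx":0,"dy":0,"dz":4,"rx":0,"ry":0,"rz":0,"gripper":8.78},
    {"dx":0,"dy":0,"dz":4,"rx":0,"ry":0,"rz":0,"gripper":8.78},
    {"dx":0,"dy":0,"dz":4,"rx":0,"ry":0,"rz":0,"gripper":8.78},
    {"dx":0,"dy":0,"dz":3,"rx":0,"ry":0,"rz":0,"gripper":8.78},
    {"dx":0,"dy":0,"dz":2.4,"rx":0,"ry":0,"rz":0,"gripper":8.78},
    {"dx":0,"dy":0,"dz":0,"rx":0,"ry":0,"rz":0,"gripper":8.78},
    {"dx":0,"dy":0,"dz":0,"rx":0,"ry":0,"rz":0,"gripper":7.5},
    {"dx":0,"dy":0,"dz":0,"rx":0,"ry":0,"rz":0,"gripper":6.6},
    {"dx":0,"dy":0,"dz":0,"rx":0,"ry":0,"rz":0,"gripper":5},
    {"dx":0,"dy":0,"dz":0,"rx":0,"ry":0,"rz":0,"gripper":5}
  ],
  "grip_force": 20
}}

```text
t: 42.45
eef_pos: [0.5887, 0.3405, 0.0212]
tcp_rot: [3.139, -0.0, 1.854]
wrist_force: [-0.7, -1.1, 5.3]
finger_gap: 0.687
grasp_force: 20.0
```

Request:
{"api": "play_rows", "payload": {
  "deltas": [
    {"dx":0,"dy":0,"dz":0,"rx":0,"ry":0,"rz":0,"gripper":5},
    {"dx":0,"dy":0,"dz":0,"rx":0,"ry":0,"rz":0,"gripper":5},
    {"dx":0,"dy":0,"dz":-1,"rx":0,"ry":0,"rz":0,"gripper":5},
    {"dx":0,"dy":0,"dz":-3,"rx":0,"ry":0,"rz":0,"gripper":5},
    {"dx":0,"dy":0,"dz":-4,"rx":0,"ry":0,"rz":0,"gripper":5},
    {"dx":0,"dy":0,"dz":-4,"rx":0,"ry":0,"rz":0,"gripper":5},
    {"dx":0,"dy":0,"dz":-4,"rx":0,"ry":0,"rz":0,"gripper":5},
    {"dx":0,"dy":0,"dz":-4,"rx":0,"ry":0,"rz":0,"gripper":5},
    {"dx":0,"dy":0,"dz":0,"rx":0,"ry":0,"rz":0,"gripper":5},
    {"dx":0,"dy":0,"dz":0,"rx":0,"ry":0,"rz":0,"gripper":5}
  ]
}}

```text
t: 43.45
eef_pos: [0.5882, 0.3403, 0.2213]
tcp_rot: [3.139, -0.001, 1.854]
wrist_force: [-0.1, -0.3, -1.3]
finger_gap: 0.684
grasp_force: 20.0
```

Run:
```python
from h import *
go(.4811,-.1673,.04,.2835+np.pi/2)
```

```text
at yaw now dx -45.76 dy -24.45 dz 18.13 cm rz -0.0 tilt [-0.15 -0.03]
at target yaw dx -45.74 dy -24.48 dz 18.13 cm rz -0.0 tilt [-0.15 -0.03]
```

Request:
{"api": "play_rows", "payload": {
  "deltas": [
    {"dx":-4.15,"dy":-2.22,"dz":0,"rx":0,"ry":0,"rz":0,"gripper":5},
    {"dx":-4.15,"dy":-2.22,"dz":0,"rx":0,"ry":0,"rz":0,"gripper":5},
    {"dx":-4.15,"dy":-2.22,"dz":0,"rx":0,"ry":0,"rz":0,"gripper":5},
    {"dx":-4.15,"dy":-2.22,"dz":0,"rx":0,"ry":0,"rz":0,"gripper":5},
    {"dx":-4.15,"dy":-2.22,"dz":0,"rx":0,"ry":0,"rz":0,"gripper":5},
    {"dx":-4.15,"dy":-2.22,"dz":0,"rx":0,"ry":0,"rz":0,"gripper":5},
    {"dx":-4.15,"dy":-2.22,"dz":0,"rx":0,"ry":0,"rz":0,"gripper":5},
    {"dx":-4.15,"dy":-2.22,"dz":0,"rx":0,"ry":0,"rz":0,"gripper":5},
    {"dx":-4.15,"dy":-2.22,"dz":0,"rx":0,"ry":0,"rz":0,"gripper":5},
    {"dx":-4.15,"dy":-2.22,"dz":0,"rx":0,"ry":0,"rz":0,"gripper":5},
    {"dx":-4.15,"dy":-2.22,"dz":0,"rx":0,"ry":0,"rz":0,"gripper":5},
    {"dx":0,"dy":0,"dz":4,"rx":0,"ry":0,"rz":0,"gripper":5}
  ]
}}

```text
t: 44.65
eef_pos: [0.4826, -0.1732, 0.1818]
tcp_rot: [3.137, 0.008, 1.849]
wrist_force: [1.6, 0.6, -1.8]
finger_gap: 0.687
grasp_force: 20.0
```

Request:
{"api": "play_rows", "payload": {
  "deltas": [
    {"dx":0,"dy":0,"dz":4,"rx":0,"ry":0,"rz":0,"gripper":5},
    {"dx":0,"dy":0,"dz":4,"rx":0,"ry":0,"rz":0,"gripper":5},
    {"dx":0,"dy":0,"dz":4,"rx":0,"ry":0,"rz":0,"gripper":5},
    {"dx":0,"dy":0,"dz":2,"rx":0,"ry":0,"rz":0,"gripper":5},
    {"dx":0,"dy":0,"dz":0,"rx":0,"ry":0,"rz":0,"gripper":5},
    {"dx":0,"dy":0,"dz":0,"rx":0,"ry":0,"rz":0,"gripper":5},
    {"dx":0,"dy":0,"dz":0,"rx":0,"ry":0,"rz":0,"gripper":5},
    {"dx":0,"dy":0,"dz":0,"rx":0,"ry":0,"rz":0,"gripper":5}
  ]
}}

```text
t: 45.45
eef_pos: [0.4817, -0.1668, 0.0408]
tcp_rot: [3.14, 0.002, 1.854]
wrist_force: [1.0, -0.0, 0.1]
finger_gap: 0.688
grasp_force: 20.0
```

Run:
```python
from h import *
t=.2835+np.pi/2
go(.4811+.0012*np.cos(t),-.1673+.0012*np.sin(t),.0242,t)
```

```text
at yaw now dx 0.09 dy -0.07 dz 1.66 cm rz -0.0 tilt [-0.11  0.09]
at target yaw dx 0.09 dy -0.07 dz 1.66 cm rz -0.0 tilt [-0.11  0.09]
```

Request:
{"api": "play_rows", "payload": {
  "deltas": [
    {"dx":0.05,"dy":-0.05,"dz":0.9,"rx":0,"ry":0,"rz":0,"gripper":5},
    {"dx":0,"dy":0,"dz":0.5,"rx":0,"ry":0,"rz":0,"gripper":5},
    {"dx":0,"dy":0,"dz":0.25,"rx":0,"ry":0,"rz":0,"gripper":5},
    {"dx":0,"dy":0,"dz":0,"rx":0,"ry":0,"rz":0,"gripper":5},
    {"dx":0,"dy":0,"dz":0,"rx":0,"ry":0,"rz":0,"gripper":6.5},
    {"dx":0,"dy":0,"dz":0,"rx":0,"ry":0,"rz":0,"gripper":7.4},
    {"dx":0,"dy":0,"dz":0,"rx":0,"ry":0,"rz":0,"gripper":7.4},
    {"dx":0,"dy":0,"dz":-2,"rx":0,"ry":0,"rz":0,"gripper":7.4},
    {"dx":0,"dy":0,"dz":-5,"rx":0,"ry":0,"rz":0,"gripper":7.4},
    {"dx":0,"dy":0,"dz":-5,"rx":0,"ry":0,"rz":0,"gripper":7.4},
    {"dx":-4.5,"dy":0,"dz":-4,"rx":0,"ry":0,"rz":0,"gripper":7.4},
    {"dx":-4.5,"dy":0,"dz":0,"rx":0,"ry":0,"rz":0,"gripper":7.4}
  ]
}}

```text
t: 46.65
eef_pos: [0.5059, -0.2464, 0.1817]
tcp_rot: [3.135, 0.006, 1.856]
wrist_force: [0.8, -1.0, 0.4]
finger_gap: 0.84
grasp_force: 0.0
```

Request:
{"api": "play_rows", "payload": {
  "deltas": [
    {"dx":-4,"dy":0,"dz":0,"rx":0,"ry":0,"rz":0,"gripper":7.4},
    {"dx":0,"dy":0,"dz":-4,"rx":0,"ry":0,"rz":0,"gripper":7.4},
    {"dx":0,"dy":0,"dz":-4,"rx":0,"ry":0,"rz":0,"gripper":7.4},
    {"dx":0,"dy":0,"dz":0,"rx":0,"ry":0,"rz":0,"gripper":7.4},
    {"dx":0,"dy":0,"dz":0,"rx":0,"ry":0,"rz":0,"gripper":7.4},
    {"dx":0,"dy":0,"dz":0,"rx":0,"ry":0,"rz":0,"gripper":7.4},
    {"dx":0,"dy":0,"dz":0,"rx":0,"ry":0,"rz":0,"gripper":7.4}
  ]
}}

```text
t: 47.35
eef_pos: [0.5133, -0.2827, 0.2546]
tcp_rot: [-3.14, -0.003, 1.854]
wrist_force: [0.9, -0.1, 0.6]
finger_gap: 0.843
grasp_force: 0.0
```

```bash
python3 grn.py note_block clip_cup
python3 - <<'E'
from h import *
cv2.imwrite('pics/end.png',camera('scene')[:,:,::-1])
E
```

```text
tcp [ 0.5133 -0.2827  0.2546] [-3.1397 -0.0025  1.8538] t 47.35
green_mat [ 0.5387 -0.1506  0.      3.4277] [np.float64(0.5232289444767629)] 
note_block [ 0.5825 -0.1364  0.003   5.0023] [np.float64(0.023688733643823463)] 
clip_cup [ 0.4804 -0.1668  0.003   5.0185] [np.float64(0.047800961836798016)] 
green_mat [0.0316 0.0528] 0.14682805899968912
note_block [-45.9683  -1.3101] 90.36752170340625
clip_cup [60.4956 -0.6742] 91.29625054289575
```

View pics/end.png

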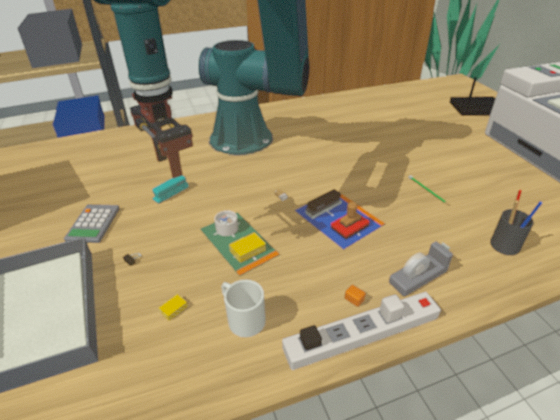

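The scene view shows the pad with the stamp upright on it at (352,218), the stapler at (325,203), the note block at (248,246) and the cup at (227,223). The eraser has not moved (282,196).

```bash
python3 -c "
from bench import robot
print(robot.close_job())"
```

```text
the job is handed in; nothing more can be done
None
```

The job is handed in at about 47 s: ink pad, stapler, note block and cup measured within about 2 mm of their crosses, and the stamp stands upright about 2 mm off the middle of the pad's lid.

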